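Build up a transformer core crosswise in the pin jig and lock it with the keeper

ROBOT

A 6-joint arm with a two-finger parallel gripper is mounted at the origin on a cart in front of the work surface, level with it; the furniture and walls round the work are solid. World frame = base frame: x ahead of the robot, y to its left, z up, the work surface at z = 0. Lengths are in m, angles in rad, forces in N, time in s.
With the tool pointing down it reaches from about 0.3 to 1 m from the base axis. Payload 5.1 kg.
Tool frame: the origin (TCP) lies midway between the tips of the shut fingers; the grasp point (between the pads) lies 19 mm behind it; z points along the fingers, y is the line along which they close (so a half turn about z gives the same grasp; the last joint's range is limited). The gripper opens to 95 mm and grips with 3 to 60 N. Pads are 20 mm wide; open, the fingers measure 119 mm over their backs; the gripper's body (75 mm by 180 mm) begins 59 mm behind the grasp point.
Start: joints at [-1.251, 0.124, 1.65, -0, 1.367, -0.083], TCP at [0.255, -0.598, 0.215] pointing down, gripper open.
Joint ranges: [-2.61, 2.61], [-1.02, 2.33], [0.03, 2.71], [-1.35, 4.49], [0.32, 2.68], [-2.91, 2.91]. Speed limits (rad/s): [2.57, 2.57, 3.14, 3.14, 3.14, 3.14].

INTERFACE

Orientations are given as a unit quaternion [w, x, y, z].
In Python, from plant import read_state, get_image, hand_in gives the robot as it stands.
- The arm moves only by the tool drive_tool, never from a script. Its argument "deltas" is a list of rows, each a list of 7 numbers: the shift along the tool's x, y, z normalised to -1 to 1, where 1 is 400 mm, then the turn, a rotation vector about the tool's x, y, z normalised to -1 to 1, where 1 is 120 degrees, then the opening, from -1 (shut) to 1 (fully open). A call has 1 to 5 rows; each row shifts and turns the commanded pose from where the row before left it, along the tool's axes as they then stand; what a row does not reach is not made up. A row lasts 1/8 s, in which the tool goes at most 62.5 mm and 10.7 degrees, less where a joint would pass 70% of its speed; a pose out of reach is approached as far as the arm can. A call with a number of a shift or a turn outside -1 to 1 is refused whole. A call with a gripper value outside its range is refused whole. The fingers move at their own pace and stop on an object; "force" is the grip in N (left out, the last holds). Time passes only in rows, so rows that do not move let the fingers close. It gives the time, the measured TCP pose, the force, the opening and the grip force at its end, in the units of the state.
- read_state(): the state, without advancing time (a new reading comes with each control period).
- get_image(name): name is "scene" or "side" or "wrist"; returns a dict with "color" (400x640x3 uint8, red, green, blue), "K" (3x3 intrinsics, pixels), "R" (3x3) and "t" (3): a world point X has camera coordinates R X + t. Camera axes: x right, y down, z forward; pixel columns grow to the right and rows downward; lengths in m; the calibration is good to about 2 mm. A picture is of the moment at which its call begins. There is no depth.
- hand_in(): hands the job in; it is judged then, once.
The state is a dict: "time": time; "joints": joint angles; "joint_vel": joint speeds; "effort": joint torques, N m; "ee_pos": TCP position; "eef_rot": TCP orientation; "ft_force": force on the tool from outside, world axes, zero at the start; "torque": the same for the moment, N m; "grip_width": finger opening in m; "grip_force": force on a finger pad.
Only numpy, scipy, OpenCV 4.12 (cv2) and the standard library are available. Lean on these libraries where they do the work, as an engineer would, in place of code of your own. Each camera call takes 0.05 s, during which the arm holds its last target. There are 200 camera calls.

TASK

Four L-shaped steel packs make a transformer core, and one already lies between the pins of the jig: lay a second one opposite it so that the two close the bottom layer into a square, then lay the other two flat on top as a square turned a quarter turn, so that its joints come over solid steel and not over the joints below. Then lower the grey channel strap, flanges up, over the stud's cross pin until it rests on the pile, and give it a quarter turn so that it lies square across under the pin. Leave the hand tools and the pen lying where they are.

Things in the scene. Friction and masses are not known exactly. Their poses are not given: they have to be found in the camera images.
- jig: pin jig, fixed on the desk: aluminium plate 134 x 134 x 10 mm; origin: centre of its underside, x and y along its sides. Eight 8 mm dowels, two a side at +/-43 mm, stand round the 108 mm square with 1.8 mm spare; tops 47 mm above the desk, last 8 mm tapered. Packs go in with their origins on its axis: bottom layer's underside at z 10, top layer's at 23, pile's top 36 mm.
- cross_pin (a point): middle of the round cross pin through the jig's centre stud, 47 mm above the desk. The pin lies along the jig's y, 22 mm long, 6 mm thick (underside at z 44); the stud is 7 mm thick, its tip at z 52 mm
- pack_1: L-shaped dark grey steel core pack, 13 mm thick, 0.3-0.45 kg, flat; all four alike. Origin: underside, centre of the 108 mm square that two packs close into; z up. Full limb along y: x -54..-32, y -54..54 mm; short limb along x: y -54..-32, x -54..28. Centre of mass at x -28, y -16; grip across the full limb, e.g. at x -43, y -18. Already in the jig; stays there.
- pack_2: L-shaped dark grey steel core pack, 13 mm thick, 0.3-0.45 kg, flat; all four alike. Origin: underside, centre of the 108 mm square that two packs close into; z up. Full limb along y: x -54..-32, y -54..54 mm; short limb along x: y -54..-32, x -54..28. Centre of mass at x -28, y -16; grip across the full limb, e.g. at x -43, y -18. Loose on the desk.
- pack_3: L-shaped dark grey steel core pack, 13 mm thick, 0.3-0.45 kg, flat; all four alike. Origin: underside, centre of the 108 mm square that two packs close into; z up. Full limb along y: x -54..-32, y -54..54 mm; short limb along x: y -54..-32, x -54..28. Centre of mass at x -28, y -16; grip across the full limb, e.g. at x -43, y -18. Loose on the desk.
- pack_4: L-shaped dark grey steel core pack, 13 mm thick, 0.3-0.45 kg, flat; all four alike. Origin: underside, centre of the 108 mm square that two packs close into; z up. Full limb along y: x -54..-32, y -54..54 mm; short limb along x: y -54..-32, x -54..28. Centre of mass at x -28, y -16; grip across the full limb, e.g. at x -43, y -18. Loose on the desk.
- pack_1_heel (a point): centre of the outer corner (heel) of pack_1, where its limbs meet: x = y = -43 mm, z = 6.5 mm in the pack's frame
- pack_2_heel (a point): centre of the outer corner (heel) of pack_2, where its limbs meet: x = y = -43 mm, z = 6.5 mm in the pack's frame
- pack_3_heel (a point): centre of the outer corner (heel) of pack_3, where its limbs meet: x = y = -43 mm, z = 6.5 mm in the pack's frame
- pack_4_heel (a point): centre of the outer corner (heel) of pack_4, where its limbs meet: x = y = -43 mm, z = 6.5 mm in the pack's frame
- seat_bottom_a (a point): where the heel of pack_1, at yaw 180 deg to the jig, lies from the start: jig x +43, y +43, z 16.5 mm
- seat_bottom_b (a point): where the heel of the second bottom pack belongs, diagonally across, at jig x -43, y -43, z 16.5 mm (pack at yaw 0 to the jig). At each joint of the closed square a gap of 4 mm is left
- seat_top_a (a point): where the heel of one top pack belongs: jig x +43, y -43, z 29.5 mm (pack at yaw +90 deg, counter-clockwise from above, to the jig)
- seat_top_b (a point): where the heel of the other top pack belongs: jig x -43, y +43, z 29.5 mm (pack at yaw -90 deg to the jig)
- keeper: grey U-channel strap, flanges up, 104 long (x), 32 wide (y), 16 high, floor 5 thick, 0.12 kg; origin: centre of its underside. A slot 27 (along x) x 12 mm through the middle of its floor passes the cross pin when the strap lies along the pin; turned a quarter turn either way on the pile it is caught under the pin with 3 mm of play. It turns freely.
- driver: screwdriver, 145 mm long, 18 mm thick, a bystander; origin at the centre of its underside, x along it
- pen: marker pen, 122 mm long, 14 mm thick, a bystander; origin at the centre of its underside, x along it
- pliers: long-nose pliers, 161 x 53 x 13 mm, a bystander; origin at the centre of the underside, x along them
- calliper: calliper, 205 x 51 x 15 mm, a bystander; origin at the centre of its underside, x along it

How it is judged:
By the outcome, as a careful person would: the job done as asked, in the order asked, and still so for the second after the job is handed in, with the robot touching nothing.
It also fails if it takes over 72 s, if anything falls off the work surface, if the arm or the gripper's body presses on something with over 40 N, if the wrist force passes 120 N, or if a joint passes its speed limit or range.

## Working session

There is one attempt and no reset: what is moved stays moved. The work goes in short steps, Python scripts to look and compute and a tool call to move; the robot and the scene stay as the last step left them, time stands still between calls to the robot, and variables do not carry over. Pictures are saved under pics/ and viewed, at most 10 in all, crops included, and the job is handed in when it is done.

Besides the shell and the picture viewer there is one more tool, called after "Emit:" as name(argument=value, ...), one argument or row to a line, values as JSON. drive_tool: Moves the arm, as the interface text tells. Scaled input: -1 to 1 covers 400 mm each way for a shift and 120 degrees each way for a turn. Its arguments: {"type":"object","properties":{"deltas":{"type":"array","items":{"type":"array","items":{"type":"number"}}},"force":{"type":"number"}},"required":["deltas"]}

```bash
mkdir -p pics; ls
python3 - <<'E'
from plant import *
import cv2,numpy as np
np.set_printoptions(precision=4,suppress=True)
for n in ("scene","side","wrist"):
    d=get_image(n); cv2.imwrite(f"pics/{n}0.png",d["color"][:,:,::-1]); print(n,d["K"].tolist(),d["R"].tolist(),d["t"].tolist())
print(read_state())
E
```

```text
pics
scene [[478.1214732593159, 0.0, 320.79633275137525], [0.0, 478.1214732593159, 194.56620670332617], [0.0, 0.0, 1.0]] [[-0.6945948227546984, -0.7190287732252341, -0.023144232037023947], [-0.42612215061080005, 0.4371361415913036, -0.792042869088217], [0.5796187927950538, -0.5402866063386008, -0.6100265879860662]] [0.42829080152375465, 0.27566977213686644, 0.6742880883842743]
side [[479.27085443488215, 0.0, 314.0600063029514], [0.0, 479.27085443488215, 201.82721381058462], [0.0, 0.0, 1.0]] [[-0.8327411243850537, -0.5534495870842825, 0.015354944290166508], [-0.33722963400586825, 0.48502274265344786, -0.8068637512351113], [0.43911091276144015, -0.6770867696722219, -0.5905379857626861]] [0.5130372073644165, 0.2515104298224968, 1.0221778842217244]
wrist [[308.3927499410961, 0.0, 318.8064599982215], [0.0, 308.3927499410961, 194.75956450880307], [0.0, 0.0, 1.0]] [[0.3919293728727007, -0.9199932531969646, -0.0019444155106449284], [-0.8808176005374312, -0.3758485464035175, 0.2879205181119363], [-0.2656157398632361, -0.11113183269626017, -0.9576523348786222]] [-0.6503278658992536, -0.032744142682528544, 0.3928133729791906]
{'time': 0.15, 'joints': array([-1.2506,  0.1244,  1.6514,  0.    ,  1.3675, -0.0826]), 'joint_vel': array([ 0.001 , -0.0003, -0.0031,  0.0015,  0.0014, -0.0002]), 'effort': array([ -0.0001, -41.8192, -36.0473,   0.0775,   0.0469,  -0.0001]), 'ee_pos': array([ 0.2546, -0.5975,  0.2136]), 'eef_rot': array([-0.0008,  0.9798,  0.2   , -0.0001]), 'ft_force': array([-0.3158,  0.1889, -0.4969]), 'torque': array([-0.0848,  0.0643,  0.0331]), 'grip_force': 0.0, 'grip_width': 0.09524462669931331}
```

View pics/scene0.png

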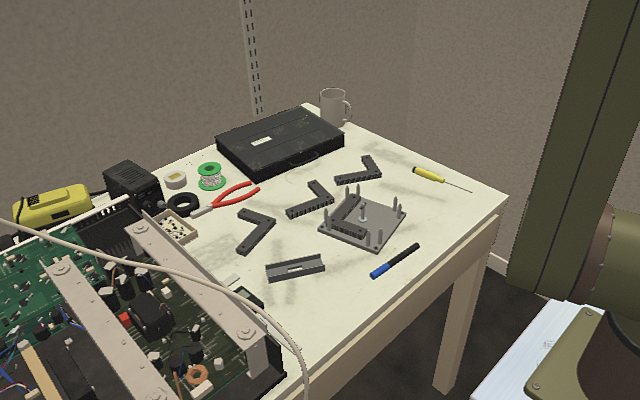

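View pics/side0.png

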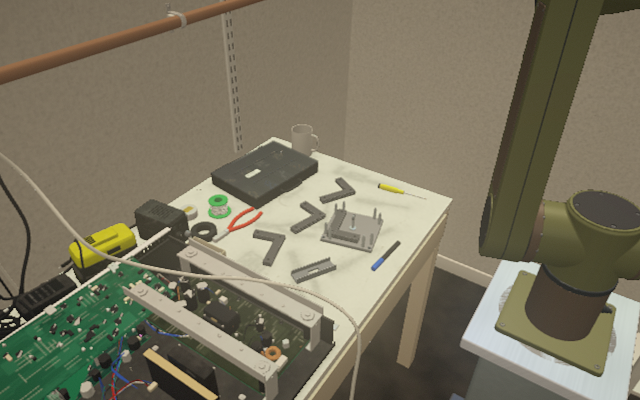

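The scene shows loose packs near (257,232), (313,200) and (360,170), the jig at (362,222) with its pack on the far-left side, the keeper at (295,268), the pen at (395,260) and the screwdriver at (440,180). There is also a cable and a rack near the table's left front.

```bash
cat > h.py <<'E'
from plant import *
import cv2,numpy as np
from scipy.spatial.transform import Rotation as Ro
np.set_printoptions(precision=4,suppress=True)
def ray(d,uv,z):
    R,t=np.array(d["R"]),np.array(d["t"]); K=np.array(d["K"])
    uv=np.atleast_2d(uv).astype(float); c=-R.T@t
    v=(R.T@np.linalg.inv(K)@np.c_[uv,np.ones(len(uv))].T).T
    return c+v*((z-c[2])/v[:,2])[:,None]
def proj(d,X):
    p=np.atleast_2d(X)@np.array(d["R"]).T+d["t"]; p=p@np.array(d["K"]).T
    return p[:,:2]/p[:,2:]
E
python3 - <<'E'
from h import *
d=get_image("scene")
for n,p,z in [("packA",(257,232),.013),("packB",(313,200),.013),("packC",(360,170),.013),("jig",(362,222),.01),("studtip",(363,206),.052),("keeper",(295,268),.01),("pen",(395,260),.007),("driver",(440,180),.01),("plier",(225,198),.007),("rackcorner",(265,350),0.05),("cable",(300,345),.1)]:
    print(n,ray(d,p,z)[0])
w=get_image("wrist"); print(-np.array(w["R"]).T@w["t"], read_state()["ee_pos"])
cv2.imwrite("pics/sc.png",cv2.resize(d["color"][140:300,190:430,::-1],None,fx=3.3,fy=3.3,interpolation=cv2.INTER_CUBIC))
E
```

```text
packA [0.6226 0.1676 0.013 ]
packB [0.6177 0.0214 0.013 ]
packC [ 0.6215 -0.1302  0.013 ]
jig [ 0.4984 -0.0009  0.01  ]
studtip [ 0.4973 -0.0007  0.052 ]
keeper [0.4996 0.1774 0.01  ]
pen [0.3864 0.033  0.007 ]
driver [ 0.4704 -0.2281  0.01  ]
plier [0.765  0.1448 0.007 ]
rackcorner [0.3801 0.3375 0.05  ]
cable [0.3232 0.3182 0.1   ]
[ 0.3304 -0.567   0.3847] [ 0.2547 -0.5977  0.2141]
```

View pics/wrist0.png

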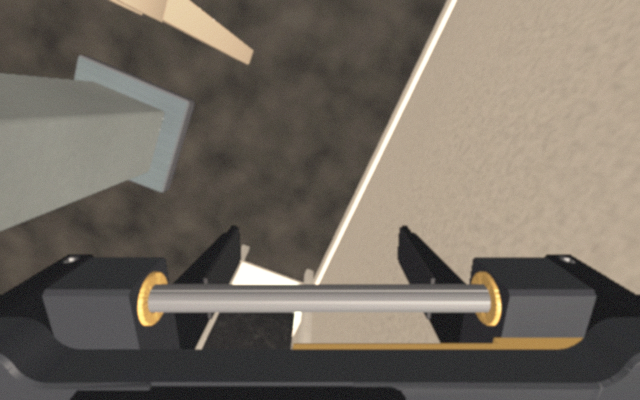

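View pics/sc.png

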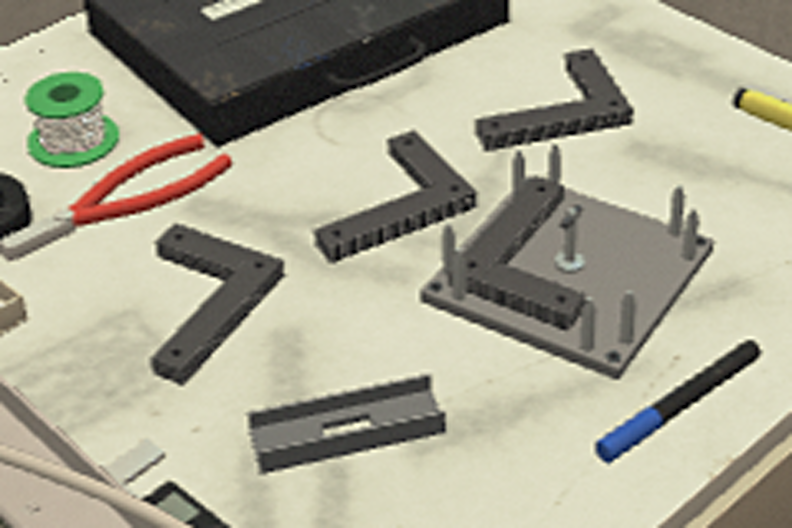

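The wrist view shows only the floor and table edge, with the fingers in its lower third. The enlarged scene crop shows pack_1's heel on the jig's left side at crop (480,270). I'll move over the work area and look straight down.

```bash
cat >> h.py <<'E'
def pose():
    s=read_state(); q=s["eef_rot"]; R=Ro.from_quat([q[1],q[2],q[3],q[0]]).as_matrix()
    return s["ee_pos"],np.degrees(np.arctan2(R[1,0],R[0,0])),R
def plan(*tg,start=None):
    """targets (x,y,z,theta_deg,n): prints rows for drive_tool (shift x,y,z ; turn z)"""
    p,th,_=pose() if start is None else (np.array(start[:3]),start[3],0)
    for x,y,z,t1,n in tg:
        dv=(np.array([x,y,z])-p)/n; dt=(t1-th)/n
        for k in range(n):
            a=np.radians(th+k*dt); c,s=np.cos(a),np.sin(a)
            r=np.array([c*dv[0]+s*dv[1], s*dv[0]-c*dv[1], -dv[2]])/.4
            if k==0 or abs(dt)>1e-3: print(n if k==0 else '', np.r_[r.round(4),round(-dt/120,4)].tolist())
        p=np.array([x,y,z]); th=t1
E
python3 - <<'E'
from h import *
print(pose()); plan((.5,.03,.38,0,15))
E
```

```text
(array([ 0.2547, -0.5977,  0.2141]), np.float64(23.077231565197707), array([[ 0.92  ,  0.392 , -0.0003],
       [ 0.392 , -0.92  ,  0.0009],
       [ 0.0001, -0.001 , -1.    ]]))
15 [0.0786, -0.0802, -0.0277, 0.0128]
 [0.0764, -0.0823, -0.0277, 0.0128]
 [0.0742, -0.0843, -0.0277, 0.0128]
 [0.0719, -0.0863, -0.0277, 0.0128]
 [0.0696, -0.0882, -0.0277, 0.0128]
 [0.0672, -0.09, -0.0277, 0.0128]
 [0.0647, -0.0918, -0.0277, 0.0128]
 [0.0623, -0.0935, -0.0277, 0.0128]
 [0.0597, -0.0951, -0.0277, 0.0128]
 [0.0571, -0.0967, -0.0277, 0.0128]
 [0.0545, -0.0982, -0.0277, 0.0128]
 [0.0519, -0.0996, -0.0277, 0.0128]
 [0.0492, -0.101, -0.0277, 0.0128]
 [0.0464, -0.1023, -0.0277, 0.0128]
 [0.0437, -0.1035, -0.0277, 0.0128]
```

Emit:
drive_tool(
  deltas=[
    [0.079,-0.08,-0.028,0,0,0.0128,1],
    [0.076,-0.082,-0.028,0,0,0.0128,1],
    [0.074,-0.084,-0.028,0,0,0.0128,1],
    [0.072,-0.086,-0.028,0,0,0.0128,1],
    [0.07,-0.088,-0.028,0,0,0.0128,1],
  ],
)

```text
time: 0.88
ee_pos: [0.3371, -0.3878, 0.271]
eef_rot: [0.0, 0.991, 0.133, 0.0]
ft_force: [-0.1, 0.1, -0.4]
grip_width: 0.0951
grip_force: 0.0
```

Emit:
drive_tool(
  deltas=[
    [0.067,-0.09,-0.028,0,0,0.0128,1],
    [0.065,-0.092,-0.028,0,0,0.0128,1],
    [0.062,-0.094,-0.028,0,0,0.0128,1],
    [0.06,-0.095,-0.028,0,0,0.0128,1],
    [0.057,-0.097,-0.028,0,0,0.0128,1],
  ],
)

```text
time: 1.5
ee_pos: [0.4187, -0.1782, 0.3271]
eef_rot: [0.0, 0.998, 0.067, 0.0]
ft_force: [0.6, -0.2, -0.2]
grip_width: 0.0949
grip_force: 0.0
```

Emit:
drive_tool(
  deltas=[
    [0.054,-0.098,-0.028,0,0,0.0128,1],
    [0.052,-0.1,-0.028,0,0,0.0128,1],
    [0.049,-0.101,-0.028,0,0,0.0128,1],
    [0.046,-0.102,-0.028,0,0,0.0128,1],
    [0.044,-0.104,-0.028,0,0,0.0128,1],
  ],
)

```text
time: 2.12
ee_pos: [0.5, 0.0313, 0.383]
eef_rot: [0.0, 1.0, -0.0, 0.0]
ft_force: [0.4, -0.2, 0.6]
grip_width: 0.0948
grip_force: 0.0
```

Emit:
drive_tool(
  deltas=[
    [0,0,0,0,0,0,1],
    [0,0,0,0,0,0,1],
  ],
)

```text
time: 2.38
ee_pos: [0.4995, 0.0295, 0.3822]
eef_rot: [0.0, 1.0, 0.001, -0.0]
ft_force: [0.3, -0.3, -0.1]
grip_width: 0.095
grip_force: 0.0
```

Run:
```python
from h import *
print(pose())
w=get_image("wrist"); cv2.imwrite("pics/w1.png",w["color"][:,:,::-1]); np.save("w1.npy",w,allow_pickle=True)
```

```text
(array([0.4995, 0.0295, 0.3822]), np.float64(0.05960989692294424), array([[ 1.    ,  0.001 , -0.0008],
       [ 0.001 , -1.    , -0.0005],
       [-0.0008,  0.0005, -1.    ]]))
```

View pics/w1.png

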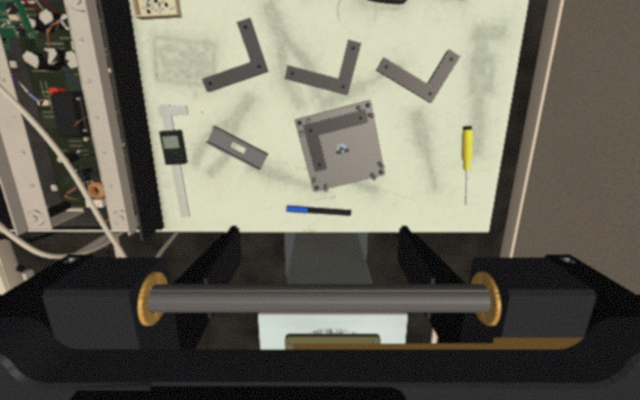

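The view shows packs at about (240,60), (325,70) and (420,75), the keeper at (238,147), the jig at (340,147) with its stud at (342,148), the pen at (318,210), the driver at (467,165) and the calliper at (175,160).

```bash
cat >> h.py <<'E'
LC=np.array([[-54,-54],[-54,54],[-32,54],[-32,-32],[28,-32],[28,-54]])/1000.
def fit2(P,Q):  # rigid 2D: Q = R P + t -> yaw deg, t, rms
    p,q=P-P.mean(0),Q-Q.mean(0)
    a=np.arctan2((p[:,0]*q[:,1]-p[:,1]*q[:,0]).sum(),(p*q).sum())
    R=np.array([[np.cos(a),-np.sin(a)],[np.sin(a),np.cos(a)]]); t=Q.mean(0)-R@P.mean(0)
    return np.degrees(a),t,np.sqrt(((P@R.T+t-Q)**2).sum(1).mean())
def blob(d,seed,thr,f=4,lo=0):
    g=cv2.cvtColor(d["color"],cv2.COLOR_RGB2GRAY); g=cv2.resize(g,None,fx=f,fy=f,interpolation=cv2.INTER_CUBIC)
    m=((g<thr)&(g>=lo)).astype(np.uint8)
    n,l=cv2.connectedComponents(m); i=l[int(seed[1]*f),int(seed[0]*f)]
    c=max(cv2.findContours((l==i).astype(np.uint8) if i else m*0,cv2.RETR_EXTERNAL,cv2.CHAIN_APPROX_NONE)[0],key=cv2.contourArea,default=None)
    return c,f
def topix(c,f): return (c.reshape(-1,2)+.5)/f-.5
def pack(d,seed,thr,z=.013,eps=4,lo=0):
    c,f=blob(d,seed,thr,lo=lo)
    for e in np.arange(2,14,.5)*f/4:
        ap=cv2.approxPolyDP(c,e,True)
        if len(ap)<=6: break
    W=ray(d,topix(ap,f),z)[:,:2]
    if len(W)!=6: return ("corners",len(W),W)
    b=[]
    for Q in (W,W[::-1]):
        for k in range(6): b.append(fit2(LC,np.roll(Q,k,0)))
    b=min(b,key=lambda r:r[2]); return b
E
python3 - <<'E'
from h import *
w=np.load("w1.npy",allow_pickle=True).item()
g=cv2.cvtColor(w["color"],cv2.COLOR_RGB2GRAY)
print([g[y,x] for x,y in [(240,74),(262,60),(315,78),(400,75),(300,40),(225,148),(340,175),(318,150),(330,125)]])
for n,s in (("A",(240,74)),("B",(315,78)),("C",(402,76))):
    print(n,pack(w,s,140))
c,f=blob(w,(219,140),165); r=cv2.minAreaRect(c)
box=ray(w,topix(cv2.boxPoints(r),f),.016); print("keeper",box[:,:2],box.mean(0),np.linalg.norm(np.diff(box,axis=0),axis=1))
c,f=blob(w,(340,175),175); r=cv2.minAreaRect(c)
box=ray(w,topix(cv2.boxPoints(r),f),.01); print("jig",box[:,:2],box.mean(0),np.linalg.norm(np.diff(box,axis=0),axis=1))
print(ray(w,[[342,148],[318,210],[467,165]],.01))
E
```

```text
[np.uint8(86), np.uint8(85), np.uint8(92), np.uint8(106), np.uint8(208), np.uint8(110), np.uint8(137), np.uint8(84), np.uint8(90)]
A (np.float64(17.143424862743093), array([0.6652, 0.1791]), np.float64(0.001517274836354205))
B (np.float64(-14.15773845057046), array([0.6576, 0.0202]), np.float64(0.0018990265031014202))
C (np.float64(-28.37394380380069), array([ 0.6532, -0.1366]), np.float64(0.002672610885561802))
keeper [[0.5144 0.2277]
 [0.5464 0.2073]
 [0.4962 0.1143]
 [0.4623 0.1335]] [0.5048 0.1707 0.016 ] [0.0379 0.1058 0.0389]
jig [[ 0.5554  0.072 ]
 [ 0.5867 -0.058 ]
 [ 0.453  -0.0994]
 [ 0.4168  0.0398]] [ 0.503  -0.0114  0.01  ] [0.1338 0.14   0.1438]
[[ 0.504  -0.0126  0.01  ]
 [ 0.3884  0.0296  0.01  ]
 [ 0.4739 -0.2367  0.01  ]]
```

```bash
cat >> h.py <<'E'
def over(pt,z,th):  # TCP position that brings the camera above pt
    a=np.radians(th); return (pt[0]-.082*np.cos(a),pt[1]-.082*np.sin(a),z)
def P2w(yaw,t,p):
    a=np.radians(yaw); return np.array([[np.cos(a),-np.sin(a)],[np.sin(a),np.cos(a)]])@np.array(p)+t
E
python3 - <<'E'
from h import *
j=(.503,-.0115); gB=P2w(-14.16,np.array([.6576,.0202]),[-.038,-.02]); o=over(gB,.25,76)
print(gB,o); plan((*over(j,.25,0),0,3)); plan((*o,76,9),start=(*over(j,.25,0),0))
E
```

```text
[0.6159 0.0101] (np.float64(0.5960243719695284), np.float64(-0.06946061699087736), 0.25)
3 [-0.0654, 0.0338, 0.1101, 0.0]
9 [0.0486, 0.0161, -0.0, -0.0704]
 [0.0457, 0.0231, -0.0, -0.0704]
 [0.0418, 0.0295, -0.0, -0.0704]
 [0.0371, 0.0354, -0.0, -0.0704]
 [0.0315, 0.0404, -0.0, -0.0704]
 [0.0252, 0.0446, -0.0, -0.0704]
 [0.0184, 0.0478, -0.0, -0.0704]
 [0.0111, 0.05, -0.0, -0.0704]
 [0.0037, 0.0511, -0.0, -0.0704]
```

Emit:
drive_tool(
  deltas=[
    [-0.065,0.034,0.11,0,0,0,1],
    [-0.065,0.034,0.11,0,0,0,1],
    [-0.065,0.034,0.11,0,0,0,1],
    [0,0,0,0,0,0,1],
    [0,0,0,0,0,0,1],
  ],
)

```text
time: 3.05
ee_pos: [0.423, -0.0117, 0.2528]
eef_rot: [0.0, 1.0, -0.0, 0.002]
ft_force: [-0.4, -1.0, 0.3]
grip_width: 0.0951
grip_force: 0.0
```

Run:
```python
from h import *
print(pose()[:2])
w=get_image("wrist"); cv2.imwrite("pics/j1.png",cv2.resize(w["color"][0:240,130:560,::-1],None,fx=1.85,fy=1.85)); np.save("j1.npy",w,allow_pickle=True)
print(-np.array(w["R"]).T@w["t"],proj(w,[[.503,-.0115,.01]]))
```

```text
(array([ 0.423 , -0.0117,  0.2528]), np.float64(-0.0462031464284536))
[ 0.5046 -0.0129  0.4239] [[317.6298 104.4861]]
```

View pics/j1.png

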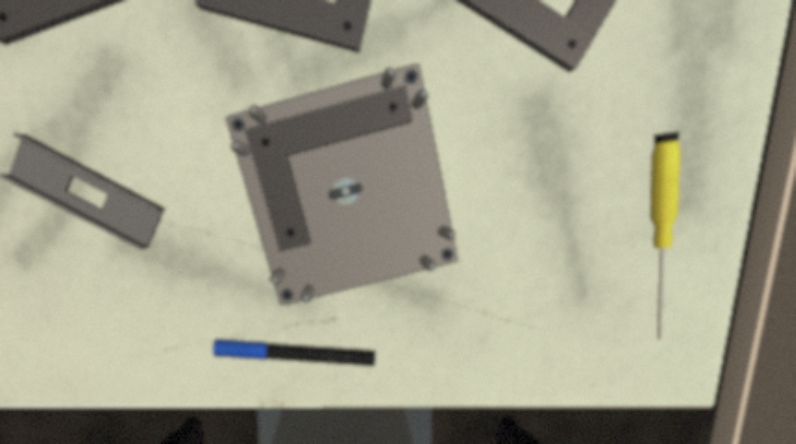

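The view shows the jig plate cleanly outlined with corners at crop (228,117), (420,66), (457,262) and (282,304). The stud is at (345,191), with the cross pin running about along the jig's y, and the keeper is at (85,190).

```bash
cat >> h.py <<'E'
def quad(d,seed,thr,z,lo=0,trim=.12,rgn=None):
    """fit 4 lines to a blob's outline (projected to height z): corners, centre, yaw mod 90, side lengths"""
    c,f=blob(d,seed,thr,lo=lo); W=ray(d,topix(c,f),z)[:,:2].astype(np.float32)
    r=cv2.minAreaRect(W*1000); B=cv2.boxPoints(r)/1000; L=[]
    for k in range(4):
        a,b=B[k],B[(k+1)%4]; u=(b-a)/np.linalg.norm(b-a); n=np.array([-u[1],u[0]]); l=np.linalg.norm(b-a)
        s=(W-a)@u; e=(W-a)@n; sel=W[(abs(e)<.008)&(s>trim*l)&(s<(1-trim)*l)]
        for _ in range(6):
            v=cv2.fitLine(sel,cv2.DIST_HUBER,0,1e-4,1e-4).ravel(); 
            e2=(sel-v[2:])@np.array([-v[1],v[0]]); sel=sel[abs(e2)<max(.0006,2*np.median(abs(e2)))]
        L.append(v)
    C=[]
    for k in range(4):
        v,w=L[k],L[(k+1)%4]; s=np.linalg.solve(np.c_[v[:2],-w[:2]],w[2:]-v[2:]); C.append(v[2:]+s[0]*v[:2])
    C=np.array(C); ang=[np.degrees(np.arctan2(v[1],v[0]))%90 for v in L]
    return C.mean(0),np.array(ang),np.linalg.norm(np.roll(C,-1,0)-C,axis=1),C
E
python3 - <<'E'
from h import *
w=np.load("j1.npy",allow_pickle=True).item()
g=cv2.cvtColor(w["color"],cv2.COLOR_RGB2GRAY)
f=lambda x,y:(130+x/1.85,y/1.85)
print([g[int(f(*p)[1]),int(f(*p)[0])] for p in [(400,170),(180,200),(310,130),(60,175),(500,60),(120,205)]])
for thr in (160,175):
    c,a,s,C=quad(w,f(400,170),thr,.01); print("jig",c,a,s)
print("pack1",pack(w,f(310,130),105,z=.023))
for thr in (150,165): print("keeper",quad(w,f(120,205),thr,.016)[:3],quad(w,f(120,205),thr,0.0)[:3])
print("stud tip",ray(w,[f(345,191)],.052))
print("A,B,C",pack(w,f(50,20),150),)
E
```

```text
[np.uint8(137), np.uint8(199), np.uint8(83), np.uint8(108), np.uint8(202), np.uint8(111)]
jig [ 0.5047 -0.0099] [13.4833 14.2031 14.2075 13.9975] [0.1349 0.1329 0.1332 0.1334]
jig [ 0.5038 -0.0102] [72.4755 14.1533 13.4639 14.1829] [0.1785 0.1344 0.0972 0.1579]
pack1 ('corners', 20, array([[ 0.5662, -0.0586],
       [ 0.5594, -0.0511],
       [ 0.5778, -0.0361],
       [ 0.5654, -0.0334],
       [ 0.5475,  0.0399],
       [ 0.5542,  0.052 ],
       [ 0.5467,  0.0469],
       [ 0.5442,  0.0537],
       [ 0.5503,  0.0624],
       [ 0.5444,  0.064 ],
       [ 0.543 ,  0.0559],
       [ 0.5362,  0.0541],
       [ 0.5311,  0.0632],
       [ 0.5273,  0.0515],
       [ 0.4651,  0.0357],
       [ 0.4714,  0.0141],
       [ 0.5262,  0.0277],
       [ 0.5474, -0.0511],
       [ 0.5563, -0.0515],
       [ 0.5594, -0.061 ]]))
keeper (array([0.5032, 0.1677], dtype=float32), array([64.233 , 60.9638, 61.1014, 61.8755], dtype=float32), array([0.1022, 0.0353, 0.1041, 0.0337], dtype=float32)) (array([0.5031, 0.1747], dtype=float32), array([64.233 , 60.9676, 61.1266, 61.8759], dtype=float32), array([0.1062, 0.0367, 0.1081, 0.035 ], dtype=float32))
keeper (array([0.5031, 0.1677], dtype=float32), array([66.2905, 60.7423, 60.477 , 61.949 ], dtype=float32), array([0.1029, 0.0367, 0.1064, 0.0346], dtype=float32)) (array([0.5031, 0.1748], dtype=float32), array([66.2906, 60.7453, 60.4786, 61.9491], dtype=float32), array([0.1069, 0.0381, 0.1106, 0.0359], dtype=float32))
stud tip [[ 0.5045 -0.0103  0.052 ]]
A,B,C (np.float64(150.6511278629591), array([0.5861, 0.2005]), np.float64(0.04339002990194484))
```

Run:
```python
from h import *
j=(.5047,-.0099)
plan((*over(j,.25,104),104,10),((*over((.6159,.0101),.25,76),76,3)))
```

```text
10 [0.0252, 0.0195, 0.001, -0.0867]
 [0.0213, 0.0237, 0.001, -0.0867]
 [0.0166, 0.0272, 0.001, -0.0867]
 [0.0115, 0.0297, 0.001, -0.0867]
 [0.0059, 0.0313, 0.001, -0.0867]
 [0.0002, 0.0318, 0.001, -0.0867]
 [-0.0056, 0.0313, 0.001, -0.0867]
 [-0.0112, 0.0298, 0.001, -0.0867]
 [-0.0164, 0.0273, 0.001, -0.0867]
 [-0.021, 0.0239, 0.001, -0.0867]
3 [0.0018, 0.0619, -0.0, 0.0778]
 [0.0118, 0.0608, -0.0, 0.0778]
 [0.0215, 0.0581, -0.0, 0.0778]
```

Emit:
drive_tool(
  deltas=[
    [0.025,0.02,0,0,0,-0.0867,1],
    [0.021,0.024,0,0,0,-0.0867,1],
    [0.017,0.027,0,0,0,-0.0867,1],
    [0.011,0.03,0,0,0,-0.0867,1],
    [0.006,0.031,0,0,0,-0.0867,1],
  ],
)

```text
time: 3.72
ee_pos: [0.475, -0.0507, 0.2542]
eef_rot: [0.002, 0.897, 0.442, 0.002]
ft_force: [-0.3, 0.3, -0.7]
grip_width: 0.0951
grip_force: 0.0
```

Emit:
drive_tool(
  deltas=[
    [0,0.032,0,0,0,-0.0867,1],
    [-0.006,0.031,0,0,0,-0.0867,1],
    [-0.011,0.03,0,0,0,-0.0867,1],
    [-0.016,0.027,0,0,0,-0.0867,1],
    [-0.021,0.024,0,0,0,-0.0867,1],
  ],
)

```text
time: 4.35
ee_pos: [0.5253, -0.0897, 0.254]
eef_rot: [0.002, 0.613, 0.79, 0.001]
ft_force: [0.3, 0.6, 0.0]
grip_width: 0.0952
grip_force: 0.0
```

Emit:
drive_tool(
  deltas=[
    [0,0,0,0,0,0,1],
    [0,0,0,0,0,0,1],
  ],
)

```text
time: 4.6
ee_pos: [0.5233, -0.089, 0.2521]
eef_rot: [0.001, 0.616, 0.788, 0.0]
ft_force: [-0.6, -0.6, 0.0]
grip_width: 0.0951
grip_force: 0.0
```

Run:
```python
from h import *
print(pose()[:2])
w=get_image("wrist"); np.save("j2.npy",w,allow_pickle=True)
s=proj(w,[[.48,-.04,.01]])[0]; print(s)
for thr in (155,160,165,170): print("jig",thr,quad(w,s,thr,.01)[:3])
g=cv2.cvtColor(w["color"],cv2.COLOR_RGB2GRAY)
# stud washer: bright blob near axis
for n,ww in (("j1",np.load("j1.npy",allow_pickle=True).item()),("j2",w)):
    im=ww["color"].astype(int); u,v=proj(ww,[[.5047,-.0099,.012]])[0].astype(int)
    sub=im[v-10:v+11,u-10:u+11]; m=(sub[:,:,2]-sub[:,:,0])>5; yy,xx=np.nonzero(m); print(n,m.sum(),ray(ww,[[u-10+xx.mean(),v-10+yy.mean()]],.012))
```

```text
(array([ 0.5233, -0.089 ,  0.2521]), np.float64(103.95438376098696))
[295.0535 119.6925]
jig 155 (array([ 0.5047, -0.0098], dtype=float32), array([14.1575, 14.0002, 14.2139, 13.9715], dtype=float32), array([0.1325, 0.132 , 0.1324, 0.132 ], dtype=float32))
jig 160 (array([ 0.5047, -0.0099], dtype=float32), array([14.136 , 14.2635, 14.312 , 13.7803], dtype=float32), array([0.1332, 0.1319, 0.1328, 0.133 ], dtype=float32))
jig 165 (array([ 0.5047, -0.01  ], dtype=float32), array([14.0938, 14.2496, 14.2179, 13.9645], dtype=float32), array([0.1336, 0.1325, 0.1333, 0.1332], dtype=float32))
jig 170 (array([ 0.5047, -0.01  ], dtype=float32), array([13.9598, 13.9818, 14.1667, 13.7207], dtype=float32), array([0.1342, 0.1328, 0.1337, 0.1334], dtype=float32))
j1 29 [[ 0.5072 -0.0132  0.012 ]]
j2 16 [[ 0.5037 -0.0156  0.012 ]]
```

Emit:
drive_tool(
  deltas=[
    [0.002,0.062,0,0,0,0.078,1],
    [0.012,0.061,0,0,0,0.078,1],
    [0.022,0.058,0,0,0,0.078,1],
    [0,0,0,0,0,0,1],
    [0,0,0,0,0,0,1],
  ],
)

```text
time: 5.28
ee_pos: [0.5934, -0.0686, 0.2508]
eef_rot: [-0.0, 0.788, 0.616, -0.0]
ft_force: [-0.3, 0.0, -0.4]
grip_width: 0.0951
grip_force: 0.0
```

```bash
cat >> h.py <<'E'
def packfit(d,seed,guess,thr,z=.013):
    """guess (yaw,t): take outline points near each of the 6 known edges, fit lines, corners, rigid fit"""
    c,f=blob(d,seed,thr); W=ray(d,topix(c,f),z)[:,:2].astype(np.float32); yaw,t=guess
    for it in range(3):
        G=np.array([P2w(yaw,t,p) for p in LC]); L=[]
        for k in range(6):
            a,b=G[k],G[(k+1)%6]; l=np.linalg.norm(b-a); u=(b-a)/l; n=np.array([-u[1],u[0]])
            s=(W-a)@u; e=(W-a)@n; sel=W[(abs(e)<(.007,.004,.003)[it])&(s>.004)&(s<l-.004)]
            L.append(cv2.fitLine(sel,cv2.DIST_HUBER,0,1e-4,1e-4).ravel())
        C=[]
        for k in range(6):
            v,w=L[k-1],L[k]; q=np.linalg.solve(np.c_[v[:2],-w[:2]],w[2:]-v[2:]); C.append(v[2:]+q[0]*v[:2])
        yaw,t,r=fit2(LC,np.array(C))
    return yaw,t,r,np.array(C)
E
python3 - <<'E'
from h import *
print(pose()[:2])
w=get_image("wrist"); np.save("b.npy",w,allow_pickle=True)
g0=(-14.16,np.array([.6576,.0202])); s=proj(w,[[*P2w(*g0,[-.043,-.02]),.013]])[0]; print(s)
print(pack(w,s,150))
for thr in (140,155): y,t,r,C=packfit(w,s,g0,thr); print(y,t,r,np.linalg.norm(np.roll(C,-1,0)-C,axis=1), "grip",P2w(y,t,[-.043,-.018]))
g=P2w(y,t,[-.043,-.018]); plan((*g,.06,y+90,3),(*g,.002,y+90,2))
E
```

```text
(array([ 0.5934, -0.0686,  0.2508]), np.float64(76.09390375684215))
[316.5722 100.98  ]
(np.float64(-14.29049122060426), array([0.658 , 0.0202]), np.float64(0.0008908804237417493))
-14.161482356807136 [0.6579 0.0201] 0.0006753662498075036 [0.1081 0.0212 0.0868 0.0603 0.0205 0.0816] grip [0.6118 0.0132]
-14.139480749220773 [0.658  0.0202] 0.0005472827293830547 [0.1092 0.0221 0.087  0.0602 0.0213 0.0825] grip [0.6119 0.0133]
3 [0.0701, -0.0014, 0.159, 0.0005]
 [0.0701, -0.0015, 0.159, 0.0005]
 [0.0701, -0.0016, 0.159, 0.0005]
2 [0.0, 0.0, 0.0725, -0.0]
```

Emit:
drive_tool(
  deltas=[
    [0.0525,-0.001,0.12,0,0,0.0005,1],
    [0.0525,-0.001,0.12,0,0,0.0005,1],
    [0.0525,-0.001,0.12,0,0,0.0005,1],
    [0.0525,-0.001,0.12,0,0,0,1],
    [0,0,0.07,0,0,0,0],
  ],
)

```text
time: 5.95
ee_pos: [0.6107, 0.0142, 0.028]
eef_rot: [-0.001, 0.788, 0.615, -0.001]
ft_force: [-0.4, -0.2, 0.6]
grip_width: 0.0895
grip_force: 0.0
```

Emit:
drive_tool(
  deltas=[
    [0,0,0,0,0,0,0],
    [0,0,0,0,0,0,0],
  ],
)

```text
time: 6.2
ee_pos: [0.6137, 0.0128, 0.0325]
eef_rot: [0.001, 0.789, 0.614, 0.001]
ft_force: [-0.8, 0.2, -0.2]
grip_width: 0.0703
grip_force: 0.0
```

Run:
```python
from h import *
print(pose()[:2]); plan((.6118,.0132,.002,75.86,2))
```

```text
(array([0.6137, 0.0128, 0.0325]), np.float64(75.8095512233212))
2 [-0.0001, -0.0024, 0.0381, -0.0002]
 [-0.0001, -0.0024, 0.0381, -0.0002]
```

Emit:
drive_tool(
  deltas=[
    [0,-0.002,0.038,0,0,0,0],
    [0,-0.002,0.038,0,0,0,-0.2],
    [0,0,0,0,0,0,-0.2],
    [0,0,0,0,0,0,-0.4],
  ],
  force=30,
)

```text
time: 6.7
ee_pos: [0.6115, 0.0135, 0.0003]
eef_rot: [0.0, 0.789, 0.614, 0.0]
ft_force: [-0.2, 0.3, 3.3]
grip_width: 0.0333
grip_force: 1.7
```

Run:
```python
from h import *
print(pose(),read_state()["grip_width"])
```

```text
(array([0.6115, 0.0135, 0.0003]), np.float64(75.8147452421286), array([[ 0.2451,  0.9695,  0.0003],
       [ 0.9695, -0.2451,  0.    ],
       [ 0.0001,  0.0003, -1.    ]])) 0.033263477867925786
```

Emit:
drive_tool(
  deltas=[
    [0,0,-0.004,0,0,0,-0.7],
    [0,0,0,0,0,0,-0.7],
    [0,0,0,0,0,0,-0.7],
  ],
  force=45,
)

```text
time: 7.08
ee_pos: [0.6109, 0.0136, 0.0013]
eef_rot: [-0.0, 0.789, 0.614, -0.0]
ft_force: [0.2, -0.5, -0.4]
grip_width: 0.0217
grip_force: 45.0
```

Run:
```python
from h import *
p,th,_=pose(); print(p,th,read_state()["grip_width"],read_state()["grip_force"])
# pack in tool: centred across limb; along limb from measurement
y,t=-14.14,np.array([.658,.0202]); a=np.radians(y); R=np.array([[np.cos(a),-np.sin(a)],[np.sin(a),np.cos(a)]])
l=R.T@(p[:2]-t); print("grip in pack",l)
J=np.array([.5047,-.0099]); jy=14.1; g=P2w(jy,J,[-.043,l[1]]); print(g)
plan((*p[:2],.08,th,2),(*g,.085,jy+90,4),(*g,.055,jy+90,1))
```

```text
[0.6109 0.0136 0.0013] 75.82201717411738 0.021713743429015425 44.99882519245148
grip in pack [-0.0441 -0.0179]
[ 0.4674 -0.0378]
2 [0.0, 0.0, -0.0983, -0.0]
4 [-0.0531, -0.0791, -0.0031, -0.0589]
 [-0.0429, -0.085, -0.0031, -0.0589]
 [-0.0322, -0.0897, -0.0031, -0.0589]
 [-0.0209, -0.093, -0.0031, -0.0589]
1 [0.0, 0.0, 0.075, -0.0]
```

Emit:
drive_tool(
  deltas=[
    [0,0,-0.05,0,0,0,-0.7],
    [0,0,-0.09,0,0,0,-0.7],
    [0,0,-0.06,0,0,0,-0.7],
    [-0.053,-0.079,0,0,0,-0.059,-0.7],
    [-0.043,-0.085,0,0,0,-0.059,-0.7],
  ],
)

```text
time: 7.7
ee_pos: [0.5389, -0.0122, 0.083]
eef_rot: [0.0, 0.706, 0.709, 0.0]
ft_force: [-0.1, 0.3, -3.9]
grip_width: 0.0215
grip_force: 45.0
```

Emit:
drive_tool(
  deltas=[
    [-0.032,-0.09,0,0,0,-0.059,-0.7],
    [-0.021,-0.093,0,0,0,-0.059,-0.7],
    [0,0,0,0,0,0,-0.7],
    [0,0,0,0,0,0,-0.7],
    [0,0,0,0,0,0,-0.7],
  ],
)

```text
time: 8.32
ee_pos: [0.4687, -0.0376, 0.0826]
eef_rot: [0.0, 0.615, 0.789, 0.0]
ft_force: [0.3, 0.2, -3.2]
grip_width: 0.0219
grip_force: 45.0
```

Run:
```python
from h import *
p,th,_=pose(); print(p,th,read_state()["grip_width"],read_state()["ft_force"])
g=(.4674,-.0378)
plan((*g,.05,104.1,2),(*g,.0115,104.1,3))
```

```text
[ 0.4687 -0.0376  0.0826] 104.14050592212378 0.021859366724684054 [ 0.2942  0.2087 -3.1982]
2 [0.0002, -0.0016, 0.0407, 0.0002]
 [0.0002, -0.0016, 0.0407, 0.0002]
3 [0.0, 0.0, 0.0321, -0.0]
```

Emit:
drive_tool(
  deltas=[
    [0,-0.0016,0.04,0,0,0,-0.7],
    [0,-0.0016,0.035,0,0,0,-0.7],
    [0,0,0,0,0,0,-0.7],
    [0,0,0,0,0,0,-0.7],
  ],
)

```text
time: 8.82
ee_pos: [0.4664, -0.038, 0.0515]
eef_rot: [-0.0, 0.615, 0.789, -0.0]
ft_force: [-0.9, 0.3, -3.8]
grip_width: 0.0216
grip_force: 45.0
```

Run:
```python
from h import *
for i in range(3):
    p,th,_=pose(); print(p,th); w=get_image("wrist")
w=get_image("wrist"); s=get_image("scene"); u,v=proj(s,[[.5047,-.0099,.03]])[0].astype(int)
a=cv2.resize(s["color"][v-55:v+55,u-70:u+70],(760,597))[:,:,::-1]
cv2.imwrite("pics/p1.png",a)
```

```text
[ 0.4664 -0.038   0.0515] 104.14057826229117
[ 0.4667 -0.0381  0.052 ] 104.13661159372938
[ 0.4669 -0.0382  0.0523] 104.1355939545689
```

View pics/p1.png

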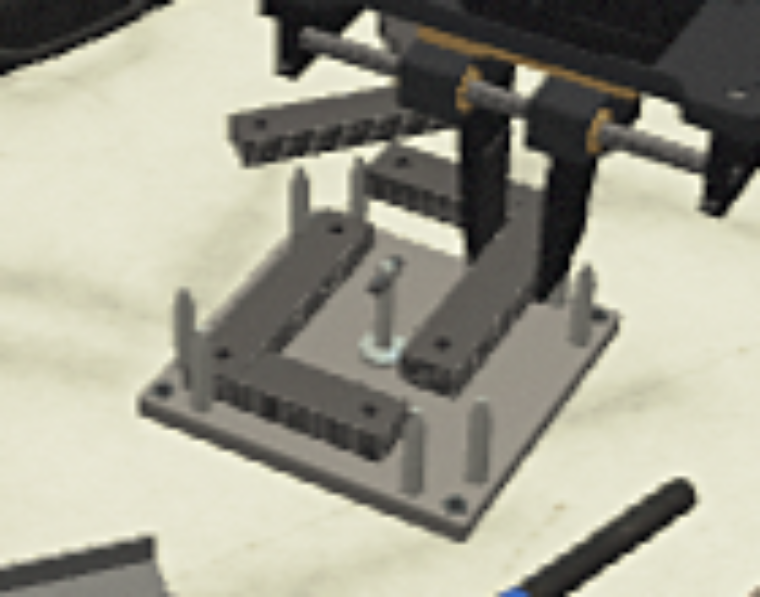

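The pack is held level over its place in the jig, full limb on the near side, with the dowels around it. I'll descend.

Emit:
drive_tool(
  deltas=[
    [0,0,0.025,0,0,0,-0.7],
    [0,0,0.025,0,0,0,-0.7],
    [0,0,0.025,0,0,0,-0.7],
    [0,0,0.02,0,0,0,-0.7],
    [0,0,0.005,0,0,0,-0.7],
  ],
)

```text
time: 9.7
ee_pos: [0.4656, -0.0379, 0.0113]
eef_rot: [-0.001, 0.615, 0.789, -0.001]
ft_force: [-6.1, 1.0, 6.9]
grip_width: 0.0215
grip_force: 45.0
```

Emit:
drive_tool(
  deltas=[
    [0,0,0,0,0,0,-0.7],
  ],
)

```text
time: 9.82
ee_pos: [0.4667, -0.0381, 0.0119]
eef_rot: [0.0, 0.615, 0.789, 0.0]
ft_force: [-0.7, 0.8, -3.9]
grip_width: 0.0212
grip_force: 45.0
```

Run:
```python
from h import *
print(pose()[:2],read_state()["ft_force"],read_state()["torque"])
```

```text
(array([ 0.4667, -0.0381,  0.0119]), np.float64(104.14039748667781)) [-0.6934  0.8441 -3.9142] [-0.0438 -0.0745  0.0131]
```

Emit:
drive_tool(
  deltas=[
    [0,0,0.002,0,0,0,-0.7],
    [0,0,0,0,0,0,-0.16],
    [0,0,0,0,0,0,-0.16],
    [0,0,-0.08,0,0,0,-0.16],
    [0,0,-0.12,0,0,0,-0.16],
  ],
)

```text
time: 10.45
ee_pos: [0.4653, -0.0379, 0.0909]
eef_rot: [-0.001, 0.615, 0.789, -0.001]
ft_force: [0.8, 0.3, -0.6]
grip_width: 0.0397
grip_force: 0.0
```

Run:
```python
from h import *
print(pose()[:2],read_state()["ft_force"],read_state()["grip_width"])
c=P2w(17.14,np.array([.6652,.1791]),[-.038,-.02]); plan((*over(c,.25,107),107,5))
s=get_image("scene"); u,v=proj(s,[[.5047,-.0099,.03]])[0].astype(int)
cv2.imwrite("pics/p2.png",cv2.resize(s["color"][v-55:v+55,u-70:u+70],(560,440))[:,:,::-1])
```

```text
(array([ 0.4653, -0.0379,  0.0909]), np.float64(104.13428046427491)) [ 0.8436  0.2844 -0.5525] 0.03967250073596931
5 [0.0289, 0.107, -0.0796, -0.0048]
 [0.0278, 0.1073, -0.0796, -0.0048]
 [0.0267, 0.1076, -0.0796, -0.0048]
 [0.0256, 0.1078, -0.0796, -0.0048]
 [0.0246, 0.1081, -0.0796, -0.0048]
```

View pics/p2.png

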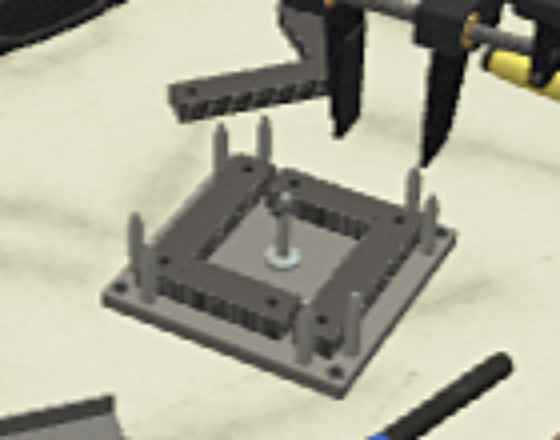

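The second pack sits flat and the bottom square is closed with small gaps at the joints. Pack A is next.

Emit:
drive_tool(
  deltas=[
    [0.029,0.107,-0.08,0,0,-0.005,0.3],
    [0.028,0.107,-0.08,0,0,-0.005,0.3],
    [0.027,0.107,-0.08,0,0,-0.005,0.3],
    [0.026,0.108,-0.08,0,0,-0.005,0.3],
    [0.024,0.108,-0.08,0,0,-0.005,0.3],
  ],
)

```text
time: 11.12
ee_pos: [0.661, 0.0713, 0.2526]
eef_rot: [0.001, 0.594, 0.805, 0.0]
ft_force: [-0.0, -1.0, -0.3]
grip_width: 0.0614
grip_force: 0.0
```

Emit:
drive_tool(
  deltas=[
    [0,0,0,0,0,0,0.3],
    [0,0,0,0,0,0,0.3],
    [0,0,0,0,0,0,0.3],
  ],
)

```text
time: 11.5
ee_pos: [0.658, 0.0698, 0.2494]
eef_rot: [-0.001, 0.594, 0.804, -0.001]
ft_force: [0.3, 0.1, -0.1]
grip_width: 0.062
grip_force: 0.0
```

```bash
cat > m.py <<'E'
from h import *
def run(g0,name):
    print(pose()[:2])
    w=get_image("wrist"); np.save(name,w,allow_pickle=True)
    s=proj(w,[[*P2w(*g0,[-.043,-.02]),.013]])[0]
    for thr in (140,155): y,t,r,C=packfit(w,s,g0,thr); print(y,t,r,np.linalg.norm(np.roll(C,-1,0)-C,axis=1), "grip",P2w(y,t,[-.043,-.018]))
    g=P2w(y,t,[-.043,-.018]); plan((*g,.055,y+90,4),(*g,.002,y+90,2))
E
python3 -c "
from m import *
run((17.14,np.array([.6652,.1791])),'a.npy')"
```

```text
(array([0.658 , 0.0698, 0.2494]), np.float64(107.09870714128928))
17.50214327658947 [0.6652 0.18  ] 0.0004033142760113759 [0.1078 0.0217 0.0864 0.0602 0.0219 0.081 ] grip [0.6296 0.1499]
17.504139427247814 [0.6653 0.1803] 0.0006785615652464165 [0.1082 0.0232 0.0875 0.0601 0.0228 0.082 ] grip [0.6297 0.1502]
4 [0.0532, -0.0022, 0.1216, -0.0009]
 [0.0532, -0.0021, 0.1216, -0.0009]
 [0.0532, -0.002, 0.1216, -0.0009]
 [0.0532, -0.0019, 0.1216, -0.0009]
2 [0.0, 0.0, 0.0662, -0.0]
```

Emit:
drive_tool(
  deltas=[
    [0.053,-0.002,0.122,0,0,-0.001,0.2],
    [0.053,-0.002,0.122,0,0,-0.001,0.2],
    [0.053,-0.002,0.122,0,0,-0.001,0.2],
    [0.053,-0.002,0.122,0,0,-0.001,0],
    [0,0,0.06,0,0,0,0],
  ],
)

```text
time: 12.18
ee_pos: [0.6272, 0.1508, 0.0275]
eef_rot: [-0.002, 0.59, 0.807, -0.002]
ft_force: [0.1, 0.5, 0.3]
grip_width: 0.0483
grip_force: 0.0
```

Emit:
drive_tool(
  deltas=[
    [0,0,0,0,0,0,-0.1],
    [0,0,0,0,0,0,-0.2],
    [0,0,0,0,0,0,-0.2],
  ],
)

```text
time: 12.55
ee_pos: [0.6326, 0.1503, 0.0341]
eef_rot: [0.001, 0.591, 0.807, 0.001]
ft_force: [0.6, 1.3, -0.1]
grip_width: 0.0383
grip_force: 0.0
```

Run:
```python
from h import *
print(pose()[:2]); plan((.6296,.150,.002,107.5,2))
```

```text
(array([0.6326, 0.1503, 0.0341]), np.float64(107.5852421765797))
2 [0.0008, -0.0037, 0.0402, 0.0004]
 [0.0008, -0.0037, 0.0402, 0.0004]
```

Emit:
drive_tool(
  deltas=[
    [0,-0.002,0.035,0,0,0,-0.2],
    [0,-0.002,0.035,0,0,0,-0.2],
    [0,0,0,0,0,0,-0.2],
    [0,0,0,0,0,0,-0.2],
  ],
)

```text
time: 13.05
ee_pos: [0.6294, 0.1499, 0.0035]
eef_rot: [-0.0, 0.59, 0.807, -0.0]
ft_force: [-0.1, -0.3, 0.2]
grip_width: 0.0382
grip_force: 0.0
```

Run:
```python
from h import *
for i in range(3): print(pose()[:2]); get_image("wrist")
plan((.6296,.150,.002,107.5,1))
```

```text
(array([0.6294, 0.1499, 0.0035]), np.float64(107.61844104730956))
(array([0.6298, 0.15  , 0.0039]), np.float64(107.61824947665333))
(array([0.6299, 0.15  , 0.0042]), np.float64(107.62050599123506))
1 [0.0002, -0.0011, 0.0058, 0.001]
```

Emit:
drive_tool(
  deltas=[
    [0,-0.001,0.005,0,0,0.001,-0.3],
    [0,0,0,0,0,0,-0.7],
    [0,0,0,0,0,0,-0.7],
    [0,0,0,0,0,0,-0.7],
    [0,0,0,0,0,0,-0.7],
  ],
  force=45,
)

```text
time: 13.82
ee_pos: [0.6292, 0.1499, 0.0018]
eef_rot: [-0.0, 0.591, 0.806, 0.0]
ft_force: [-0.6, -0.1, -0.5]
grip_width: 0.0217
grip_force: 45.0
```

Run:
```python
from h import *
for i in range(2): p,th,_=pose(); print(p,th,read_state()["grip_width"],read_state()["grip_force"]); get_image("wrist")
l=P2w(-17.5,[0,0],p[:2]-np.array([.66525,.18015])); print("grip in pack",l)
J=np.array([.5047,-.0099]); jy=14.1
g=P2w(jy+90,J,[-.043,l[1]]); print(g); plan((*p[:2],.09,th,3),(*g,.09,jy+180,9))
```

```text
[0.6292 0.1499 0.0018] 107.4961098679424 0.021733265972063896 44.999881982803345
[0.6293 0.1498 0.0019] 107.49674343293361 0.021580483784046547 44.99993920326233
grip in pack [-0.0434 -0.0181]
[ 0.5327 -0.0472]
3 [-0.0, -0.0, -0.0734, 0.0]
 [-0.0, -0.0, -0.0734, 0.0]
 [-0.0, -0.0, -0.0734, 0.0]
9 [-0.0441, -0.042, -0.0, -0.0802]
 [-0.0365, -0.0488, -0.0, -0.0802]
 [-0.0278, -0.0542, -0.0, -0.0802]
 [-0.0184, -0.0581, -0.0, -0.0802]
 [-0.0084, -0.0604, -0.0, -0.0802]
 [0.0018, -0.0609, -0.0, -0.0802]
 [0.012, -0.0598, -0.0, -0.0802]
 [0.0218, -0.0569, -0.0, -0.0802]
 [0.031, -0.0525, -0.0, -0.0802]
```

Emit:
drive_tool(
  deltas=[
    [0,0,-0.05,0,0,0,-0.7],
    [0,0,-0.09,0,0,0,-0.7],
    [0,0,-0.08,0,0,0,-0.7],
    [-0.044,-0.042,0,0,0,-0.0802,-0.7],
    [-0.036,-0.049,0,0,0,-0.0802,-0.7],
  ],
)

```text
time: 14.55
ee_pos: [0.6077, 0.106, 0.0916]
eef_rot: [0.001, 0.445, 0.895, 0.0]
ft_force: [0.2, 0.4, -2.7]
grip_width: 0.0214
grip_force: 45.0
```

Emit:
drive_tool(
  deltas=[
    [-0.028,-0.054,0,0,0,-0.0802,-0.7],
    [-0.018,-0.058,0,0,0,-0.0802,-0.7],
    [-0.008,-0.06,0,0,0,-0.0802,-0.7],
    [0.002,-0.061,0,0,0,-0.0802,-0.7],
    [0.012,-0.06,0,0,0,-0.0802,-0.7],
  ],
)

```text
time: 15.18
ee_pos: [0.5534, -0.0037, 0.0908]
eef_rot: [0.0, 0.042, 0.999, -0.0]
ft_force: [-0.0, 0.3, -2.0]
grip_width: 0.0218
grip_force: 45.0
```

Emit:
drive_tool(
  deltas=[
    [0.022,-0.057,0,0,0,-0.0802,-0.7],
    [0.031,-0.053,0,0,0,-0.0802,-0.7],
    [0,0,0,0,0,0,-0.7],
    [0,0,0,0,0,0,-0.7],
    [0,0,0,0,0,0,-0.7],
  ],
)

```text
time: 15.8
ee_pos: [0.5327, -0.0464, 0.0901]
eef_rot: [0.0, -0.123, 0.992, 0.0]
ft_force: [0.5, -0.7, -3.4]
grip_width: 0.0213
grip_force: 45.0
```

Run:
```python
from h import *
for i in range(3): p,th,_=pose(); print(p,th,read_state()["grip_width"]); get_image("wrist")
plan((.5327,-.0472,.06,194.1,2))
```

```text
[ 0.5327 -0.0464  0.0901] -165.89162633640493 0.021300737478631857
[ 0.5327 -0.0464  0.0901] -165.87226019929074 0.021868556065227418
[ 0.5326 -0.0464  0.0899] -165.86349832864215 0.021858239597679067
2 [0.0, -0.0009, 0.0373, -1.4998]
 [-0.0, 0.0009, 0.0373, -1.4998]
```

Emit:
drive_tool(
  deltas=[
    [0,-0.001,0.035,0,0,0,-0.7],
    [0,-0.001,0.035,0,0,0,-0.7],
    [0,0,0,0,0,0,-0.7],
    [0,0,0,0,0,0,-0.7],
  ],
)

```text
time: 16.45
ee_pos: [0.5324, -0.0478, 0.0615]
eef_rot: [-0.0, -0.123, 0.992, 0.0]
ft_force: [0.9, -0.2, -2.2]
grip_width: 0.0216
grip_force: 45.0
```

Run:
```python
from h import *
for i in range(3): p,th,_=pose(); print(p,th%360); get_image("wrist")
```

```text
[ 0.5324 -0.0478  0.0615] 194.1066522561054
[ 0.5328 -0.0478  0.062 ] 194.10954656453572
[ 0.533  -0.0479  0.0623] 194.11071438277972
```

Emit:
drive_tool(
  deltas=[
    [0,0.0015,0.025,0,0,0,-0.7],
    [0,0,0.025,0,0,0,-0.7],
    [0,0,0.02,0,0,0,-0.7],
    [0,0,0.016,0,0,0,-0.7],
    [0,0,0.004,0,0,0,-0.7],
  ],
)

```text
time: 17.23
ee_pos: [0.532, -0.0471, 0.0251]
eef_rot: [-0.001, -0.123, 0.992, 0.0]
ft_force: [0.1, -0.4, -3.2]
grip_width: 0.0216
grip_force: 45.0
```

Emit:
drive_tool(
  deltas=[
    [0,0,0,0,0,0,-0.7],
    [0,0,0,0,0,0,-0.7],
  ],
)

```text
time: 17.48
ee_pos: [0.5328, -0.0472, 0.0263]
eef_rot: [0.0, -0.123, 0.992, -0.0]
ft_force: [0.0, 0.6, -2.4]
grip_width: 0.0216
grip_force: 45.0
```

Emit:
drive_tool(
  deltas=[
    [0,0,0.004,0,0,0,-0.7],
    [0,0,0,0,0,0,-0.7],
    [0,0,0,0,0,0,-0.33],
    [0,0,0,0,0,0,-0.33],
    [0,0,-0.08,0,0,0,-0.33],
  ],
)

```text
time: 18.1
ee_pos: [0.53, -0.0467, 0.054]
eef_rot: [-0.003, -0.123, 0.992, 0.001]
ft_force: [-0.3, 0.4, -1.0]
grip_width: 0.0318
grip_force: 0.0
```

Emit:
drive_tool(
  deltas=[
    [0,0,-0.12,0,0,0,-0.33],
  ],
)

```text
time: 18.23
ee_pos: [0.531, -0.0469, 0.1034]
eef_rot: [-0.002, -0.123, 0.992, 0.001]
ft_force: [0.5, 0.1, 1.1]
grip_width: 0.0321
grip_force: 0.0
```

Run:
```python
from h import *
p,th,_=pose(); th%=360; print(p,th,read_state()["grip_width"],read_state()["ft_force"])
c=P2w(-28.37,np.array([.6532,-.1366]),[-.038,-.02]); print(c); plan((*over(c,.25,62),62,14),start=(*p,th))
```

```text
[ 0.531  -0.0469  0.1034] 194.1117199033285 0.03205934423036112 [0.5348 0.0647 1.0674]
[ 0.6103 -0.1361]
14 [-0.0, -0.0298, -0.0262, 0.0786]
 [-0.0049, -0.0294, -0.0262, 0.0786]
 [-0.0097, -0.0282, -0.0262, 0.0786]
 [-0.0141, -0.0262, -0.0262, 0.0786]
 [-0.0182, -0.0235, -0.0262, 0.0786]
 [-0.0219, -0.0202, -0.0262, 0.0786]
 [-0.0249, -0.0164, -0.0262, 0.0786]
 [-0.0272, -0.0121, -0.0262, 0.0786]
 [-0.0288, -0.0074, -0.0262, 0.0786]
 [-0.0297, -0.0026, -0.0262, 0.0786]
 [-0.0297, 0.0023, -0.0262, 0.0786]
 [-0.0289, 0.0071, -0.0262, 0.0786]
 [-0.0273, 0.0118, -0.0262, 0.0786]
 [-0.025, 0.0161, -0.0262, 0.0786]
```

Emit:
drive_tool(
  deltas=[
    [0,-0.03,-0.026,0,0,0.0786,0.2],
    [-0.005,-0.029,-0.026,0,0,0.0786,0.2],
    [-0.01,-0.028,-0.026,0,0,0.0786,0.2],
    [-0.014,-0.026,-0.026,0,0,0.0786,0.2],
    [-0.018,-0.024,-0.026,0,0,0.0786,0.2],
  ],
)

```text
time: 18.85
ee_pos: [0.5471, -0.1052, 0.1567]
eef_rot: [0.0, 0.287, 0.958, 0.0]
ft_force: [1.1, -1.2, -0.5]
grip_width: 0.0568
grip_force: 0.0
```

Emit:
drive_tool(
  deltas=[
    [-0.022,-0.02,-0.026,0,0,0.0786,0.2],
    [-0.025,-0.016,-0.026,0,0,0.0786,0.2],
    [-0.027,-0.012,-0.026,0,0,0.0786,0.2],
    [-0.029,-0.007,-0.026,0,0,0.0786,0.2],
    [-0.03,-0.003,-0.026,0,0,0.0786,0.2],
  ],
)

```text
time: 19.48
ee_pos: [0.562, -0.1629, 0.2087]
eef_rot: [0.0, 0.646, 0.763, 0.0]
ft_force: [-0.2, -0.1, 0.0]
grip_width: 0.0568
grip_force: 0.0
```

Emit:
drive_tool(
  deltas=[
    [-0.03,0.002,-0.026,0,0,0.0786,0.2],
    [-0.029,0.007,-0.026,0,0,0.0786,0.2],
    [-0.027,0.012,-0.026,0,0,0.0786,0.2],
    [-0.025,0.016,-0.026,0,0,0.0786,0.2],
    [0,0,0,0,0,0,0.2],
  ],
)

```text
time: 20.1
ee_pos: [0.5741, -0.2095, 0.251]
eef_rot: [0.001, 0.857, 0.516, 0.001]
ft_force: [-0.1, 0.7, 0.1]
grip_width: 0.0572
grip_force: 0.0
```

Emit:
drive_tool(
  deltas=[
    [0,0,0,0,0,0,0.2],
    [0,0,0,0,0,0,0.2],
  ],
)

```text
time: 20.35
ee_pos: [0.5731, -0.2082, 0.2491]
eef_rot: [-0.001, 0.856, 0.516, -0.0]
ft_force: [0.2, -1.0, -0.4]
grip_width: 0.0572
grip_force: 0.0
```

```bash
python3 -c "
from m import *
run((-28.37,np.array([.6532,-.1366])),'c.npy')"
```

```text
(array([ 0.5731, -0.2082,  0.2491]), np.float64(62.16442338539156))
-28.602445525063036 [ 0.6536 -0.1386] 0.001140184776679254 [0.1068 0.0206 0.086  0.0601 0.0205 0.0803] grip [ 0.6072 -0.1338]
-28.50650862900533 [ 0.6538 -0.1384] 0.0006744267479295832 [0.1078 0.0214 0.0858 0.0603 0.0214 0.0809] grip [ 0.6074 -0.1337]
4 [0.0512, -0.0029, 0.1214, 0.0014]
 [0.0512, -0.003, 0.1214, 0.0014]
 [0.0512, -0.0031, 0.1214, 0.0014]
 [0.0512, -0.0033, 0.1214, 0.0014]
2 [0.0, 0.0, 0.0662, -0.0]
```

Emit:
drive_tool(
  deltas=[
    [0.051,-0.003,0.121,0,0,0.0014,0.2],
    [0.051,-0.003,0.121,0,0,0.0014,0.2],
    [0.051,-0.003,0.121,0,0,0.0014,0.2],
    [0.051,-0.003,0.121,0,0,0.0014,0],
    [0,0,0.06,0,0,0,0],
  ],
)

```text
time: 21.02
ee_pos: [0.6058, -0.1323, 0.0283]
eef_rot: [-0.002, 0.859, 0.512, -0.002]
ft_force: [0.1, 0.2, 0.1]
grip_width: 0.0482
grip_force: 0.0
```

Emit:
drive_tool(
  deltas=[
    [0,0,0,0,0,0,-0.1],
    [0,0,0,0,0,0,-0.2],
    [0,0,0,0,0,0,-0.2],
    [0,0,0.05,0,0,0,-0.2],
    [0,0,0,0,0,0,-0.2],
  ],
)

```text
time: 21.65
ee_pos: [0.606, -0.1341, 0.01]
eef_rot: [-0.002, 0.86, 0.51, -0.001]
ft_force: [-0.2, 0.0, -1.6]
grip_width: 0.0381
grip_force: 0.0
```

Run:
```python
from h import *
for i in range(3): print(pose()[:2]); get_image("wrist")
plan((.6074,-.1337,.002,61.5,1))
```

```text
(array([ 0.606 , -0.1341,  0.01  ]), np.float64(61.38574087012985))
(array([ 0.6066, -0.1343,  0.0107]), np.float64(61.38630047925552))
(array([ 0.6071, -0.1344,  0.0114]), np.float64(61.38643291416643))
1 [0.0016, -0.0015, 0.0249, -0.0009]
```

Emit:
drive_tool(
  deltas=[
    [0.001,-0.001,0.023,0,0,-0.001,-0.3],
    [0,0,0,0,0,0,-0.3],
    [0,0,0,0,0,0,-0.7],
    [0,0,0,0,0,0,-0.7],
    [0,0,0,0,0,0,-0.7],
  ],
  force=45,
)

```text
time: 22.42
ee_pos: [0.6074, -0.1339, 0.0031]
eef_rot: [-0.0, 0.859, 0.511, -0.0]
ft_force: [-1.6, 0.5, 0.5]
grip_width: 0.0217
grip_force: 45.0
```

Run:
```python
from h import *
for i in range(2): p,th,_=pose(); print(p,th,read_state()["grip_width"],read_state()["grip_force"]); get_image("wrist")
l=P2w(28.5,[0,0],p[:2]-np.array([.6538,-.1384])); print("grip in pack",l)
J=np.array([.5047,-.0099]); jy=14.1
g=P2w(jy-90,J,[-.043,l[1]]); print(g); plan((*p[:2],.09,th,3),(*g,.09,jy,6))
```

```text
[ 0.6074 -0.1339  0.0031] 61.51601350156432 0.02169865730682133 44.999772906303406
[ 0.6074 -0.1339  0.0031] 61.513437882795884 0.021486280164250894 44.999871253967285
grip in pack [-0.0429 -0.0182]
[0.4766 0.0274]
3 [-0.0, -0.0, -0.0724, 0.0]
6 [0.0331, -0.0799, -0.0, 0.0659]
 [0.0218, -0.0837, -0.0, 0.0659]
 [0.01, -0.0859, -0.0, 0.0659]
 [-0.0019, -0.0865, -0.0, 0.0659]
 [-0.0137, -0.0854, -0.0, 0.0659]
 [-0.0254, -0.0827, -0.0, 0.0659]
```

Emit:
drive_tool(
  deltas=[
    [0,0,-0.05,0,0,0,-0.7],
    [0,0,-0.09,0,0,0,-0.7],
    [0,0,-0.077,0,0,0,-0.7],
    [0.033,-0.08,0,0,0,0.0659,-0.7],
    [0.022,-0.084,0,0,0,0.0659,-0.7],
  ],
)

```text
time: 23.15
ee_pos: [0.5641, -0.0799, 0.0915]
eef_rot: [0.001, 0.923, 0.386, 0.001]
ft_force: [-0.5, 0.7, -3.4]
grip_width: 0.0215
grip_force: 45.0
```

Emit:
drive_tool(
  deltas=[
    [0.01,-0.086,0,0,0,0.0659,-0.7],
    [-0.002,-0.086,0,0,0,0.0659,-0.7],
    [-0.014,-0.085,0,0,0,0.0659,-0.7],
    [-0.025,-0.083,0,0,0,0.0659,-0.7],
    [0,0,0,0,0,0,-0.7],
  ],
)

```text
time: 23.78
ee_pos: [0.4757, 0.0285, 0.0902]
eef_rot: [-0.0, 0.992, 0.124, 0.0]
ft_force: [-0.0, -0.6, -3.7]
grip_width: 0.0215
grip_force: 45.0
```

Emit:
drive_tool(
  deltas=[
    [0,0,0.035,0,0,0,-0.7],
    [0,0,0.035,0,0,0,-0.7],
    [0,0,0,0,0,0,-0.7],
    [0,0,0,0,0,0,-0.7],
  ],
)

```text
time: 24.28
ee_pos: [0.4771, 0.0268, 0.0615]
eef_rot: [-0.0, 0.993, 0.122, -0.0]
ft_force: [0.4, 0.7, -4.1]
grip_width: 0.0216
grip_force: 45.0
```

Run:
```python
from h import *
for i in range(3): p,th,_=pose(); print(p,th,read_state()["grip_width"]); get_image("wrist")
plan((.4766,.0274,.0262,14.1,1))
```

```text
[0.4771 0.0268 0.0615] 14.036976473000946 0.02160869151912513
[0.4774 0.0269 0.0619] 14.042635752969279 0.02147471655733347
[0.4775 0.027  0.0621] 14.05324943872898 0.02157331230396421
1 [-0.0019, -0.0014, 0.0902, -0.0004]
```

Emit:
drive_tool(
  deltas=[
    [-0.0017,-0.001,0.025,0,0,0,-0.7],
    [0,0,0.025,0,0,0,-0.7],
    [0,0,0.02,0,0,0,-0.7],
    [0,0,0.014,0,0,0,-0.7],
    [0,0,0.004,0,0,0,-0.7],
  ],
)

```text
time: 25.05
ee_pos: [0.4758, 0.0275, 0.0261]
eef_rot: [-0.0, 0.992, 0.122, -0.001]
ft_force: [-3.3, 0.7, 0.6]
grip_width: 0.0215
grip_force: 45.0
```

Emit:
drive_tool(
  deltas=[
    [0,0,0,0,0,0,-0.7],
    [0,0,0,0,0,0,-0.7],
  ],
)

```text
time: 25.3
ee_pos: [0.4766, 0.0274, 0.027]
eef_rot: [0.0, 0.992, 0.122, 0.0]
ft_force: [0.6, -0.9, -4.3]
grip_width: 0.0215
grip_force: 45.0
```

Emit:
drive_tool(
  deltas=[
    [0,0,0.003,0,0,0,-0.7],
    [0,0,0,0,0,0,-0.7],
    [0,0,0,0,0,0,-0.33],
    [0,0,0,0,0,0,-0.33],
    [0,0,-0.08,0,0,0,-0.33],
  ],
)

```text
time: 25.92
ee_pos: [0.4741, 0.0275, 0.0555]
eef_rot: [-0.0, 0.992, 0.122, -0.003]
ft_force: [0.0, 0.3, -0.2]
grip_width: 0.0316
grip_force: 0.0
```

Emit:
drive_tool(
  deltas=[
    [-0.06,0.06,-0.12,0,0,0,-0.33],
    [-0.07,0.03,-0.12,0,0,0,-0.33],
    [0,0,-0.12,0,0,0,-0.33],
    [0,0,-0.05,0,0,0,-0.33],
    [0,0,0,0,0,0,-0.33],
  ],
)

```text
time: 26.55
ee_pos: [0.4354, -0.0202, 0.2225]
eef_rot: [0.0, 0.992, 0.123, 0.001]
ft_force: [1.1, 0.2, -0.2]
grip_width: 0.0318
grip_force: 0.0
```

Emit:
drive_tool(
  deltas=[
    [0,0,0,0,0,0,-0.33],
  ],
)

```text
time: 26.68
ee_pos: [0.4336, -0.0198, 0.2189]
eef_rot: [-0.001, 0.992, 0.123, -0.002]
ft_force: [-0.3, -0.4, -0.3]
grip_width: 0.0319
grip_force: 0.0
```

Run:
```python
from h import *
print(pose()[:2])
w=get_image("wrist"); np.save("t.npy",w,allow_pickle=True)
u,v=proj(w,[[.5047,-.0099,.036]])[0].astype(int); print(u,v,w["color"].shape)
a=w["color"][max(0,v-65):v+75,u-70:u+70]; a=cv2.resize(a,(400,400)) if a.shape[0]==140 else cv2.resize(a,None,fx=2.9,fy=2.9)
s=get_image("scene"); u,v=proj(s,[[.5047,-.0099,.03]])[0].astype(int)
b=cv2.resize(s["color"][v-55:v+45,u-50:u+50],(400,400))
h=min(a.shape[0],400); cv2.imwrite("pics/p3.png",np.hstack([a[:h,:400],b[:h]])[:,:,::-1])
```

```text
(array([ 0.4336, -0.0198,  0.2189]), np.float64(14.09093410970878))
324 111 (400, 640, 3)
```

View pics/p3.png

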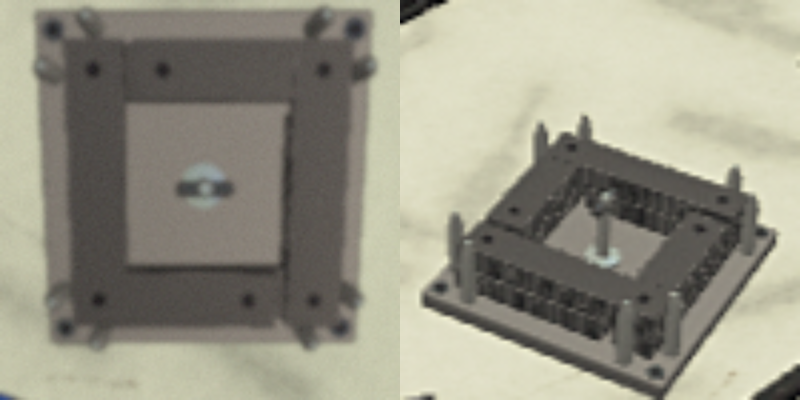

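Both layers are in place: the top joints are a quarter turn from the bottom ones, the stud is at left-crop (204,187), and the pin lies along the jig's y. The keeper is next.

Run:
```python
from h import *
print(pose()[:2])
plan((*over((.5032,.169),.25,61.5),61.5,6))
```

```text
(array([ 0.4335, -0.0198,  0.2188]), np.float64(14.090350214048028))
6 [0.0242, -0.0441, -0.013, -0.0658]
 [0.03, -0.0403, -0.013, -0.0658]
 [0.0353, -0.0358, -0.013, -0.0658]
 [0.0399, -0.0306, -0.013, -0.0658]
 [0.0437, -0.0248, -0.013, -0.0658]
 [0.0467, -0.0186, -0.013, -0.0658]
```

Emit:
drive_tool(
  deltas=[
    [0.024,-0.044,-0.013,0,0,-0.0658,0.3],
    [0.03,-0.04,-0.013,0,0,-0.0658,0.3],
    [0.035,-0.036,-0.013,0,0,-0.0658,0.3],
    [0.04,-0.031,-0.013,0,0,-0.0658,0.3],
    [0.044,-0.025,-0.013,0,0,-0.0658,0.3],
  ],
)

```text
time: 27.4
ee_pos: [0.4593, 0.078, 0.2456]
eef_rot: [-0.001, 0.892, 0.453, -0.002]
ft_force: [-0.1, -0.3, 0.5]
grip_width: 0.0617
grip_force: 0.0
```

Emit:
drive_tool(
  deltas=[
    [0.047,-0.019,-0.013,0,0,-0.0658,0.3],
    [0,0,0,0,0,0,0.3],
    [0,0,0,0,0,0,0.3],
    [0,0,0,0,0,0,0.3],
  ],
)

```text
time: 27.9
ee_pos: [0.4646, 0.0963, 0.2519]
eef_rot: [-0.0, 0.86, 0.51, -0.001]
ft_force: [0.0, -0.4, 0.3]
grip_width: 0.0621
grip_force: 0.0
```

Run:
```python
from h import *
print(pose()[:2])
w=get_image("wrist"); np.save("k.npy",w,allow_pickle=True)
g=cv2.cvtColor(w["color"],cv2.COLOR_RGB2GRAY)
a=np.radians(61.5); c0=np.array([.5032,.169]); sd=proj(w,[[*(c0+.03*np.array([np.cos(a),np.sin(a)])),.005]])[0]; print(sd,g[int(sd[1]),int(sd[0])])
for thr in (145,160): print(quad(w,sd,thr,.016)[:3])
# slot: bright region inside
f=4; G=cv2.resize(g,None,fx=f,fy=f,interpolation=cv2.INTER_CUBIC); u,v=(proj(w,[[*c0,.003]])[0]*f).astype(int)
for thr in (150,165):
    n,l,st,ce=cv2.connectedComponentsWithStats((G>thr).astype(np.uint8)); i=l[v,u]; m=(l==i).astype(np.uint8)
    c=max(cv2.findContours(m,0,1)[0],key=cv2.contourArea); r=cv2.minAreaRect(ray(w,topix(c,f),.003)[:,:2].astype(np.float32)*1000); print("slot",st[i][4],r)
c=quad(w,sd,150,.016)[0]; plan((*c,.05,61.5,4))
```

```text
(array([0.4646, 0.0963, 0.2519]), np.float64(61.34335027275585))
[317.2859  75.9027] 119
(array([0.5041, 0.1727], dtype=float32), array([63.2248, 60.968 , 61.858 , 61.9444], dtype=float32), array([0.0999, 0.0318, 0.1006, 0.0301], dtype=float32))
(array([0.5041, 0.1726], dtype=float32), array([63.7856, 60.8747, 61.2546, 62.1234], dtype=float32), array([0.1009, 0.0331, 0.1023, 0.0309], dtype=float32))
slot 3362 ((504.0963134765625, 172.302978515625), (27.301265716552734, 13.369985580444336), 60.95670700073242)
slot 2803 ((503.9108581542969, 172.41246032714844), (26.014514923095703, 11.77942180633545), 61.33984375)
4 [0.0536, -0.0012, 0.1263, -0.0003]
 [0.0536, -0.0012, 0.1263, -0.0003]
 [0.0536, -0.0012, 0.1263, -0.0003]
 [0.0536, -0.0011, 0.1263, -0.0003]
```

Emit:
drive_tool(
  deltas=[
    [0.0535,-0.001,0.126,0,0,0,0.3],
    [0.0535,-0.001,0.126,0,0,0,0.3],
    [0.0535,-0.001,0.126,0,0,0,0.3],
    [0.0535,-0.001,0.126,0,0,0,0.1],
    [0,0,0.05,0,0,0,0.1],
  ],
)

```text
time: 28.58
ee_pos: [0.5024, 0.1727, 0.0273]
eef_rot: [-0.001, 0.86, 0.511, -0.003]
ft_force: [-0.7, 0.1, -0.3]
grip_width: 0.0528
grip_force: 0.0
```

Emit:
drive_tool(
  deltas=[
    [0,0,0,0,0,0,0.1],
    [0,0,0,0,0,0,0.1],
    [0,0,0.04,0,0,0,0],
    [0,0,0,0,0,0,0],
    [0,0,0,0,0,0,0],
  ],
)

```text
time: 29.2
ee_pos: [0.5045, 0.1728, 0.0152]
eef_rot: [0.0, 0.86, 0.511, 0.0]
ft_force: [-0.4, 0.3, 0.1]
grip_width: 0.0474
grip_force: 0.0
```

Run:
```python
from h import *
for i in range(3): print(pose()[:2]); get_image("wrist")
plan((.504,.1724,.003,61.4,1))
```

```text
(array([0.5045, 0.1728, 0.0152]), np.float64(61.432945776876764))
(array([0.5046, 0.1728, 0.0153]), np.float64(61.433932689366166))
(array([0.5047, 0.1729, 0.0154]), np.float64(61.43947823782229))
1 [-0.002, -0.0011, 0.0311, 0.0004]
```

Emit:
drive_tool(
  deltas=[
    [-0.0018,-0.001,0.026,0,0,0,0],
    [0,0,0,0,0,0,0],
    [0,0,0,0,0,0,-0.5],
    [0,0,0,0,0,0,-0.5],
    [0,0,0,0,0,0,-0.5],
  ],
  force=25,
)

```text
time: 29.98
ee_pos: [0.5038, 0.1724, 0.0048]
eef_rot: [-0.0, 0.86, 0.511, 0.0]
ft_force: [0.4, 0.6, 0.4]
grip_width: 0.0319
grip_force: 25.0
```

Emit:
drive_tool(
  deltas=[
    [0,0,0,0,0,0,-0.5],
  ],
)

```text
time: 30.1
ee_pos: [0.5039, 0.1724, 0.0048]
eef_rot: [0.0, 0.86, 0.511, 0.0]
ft_force: [0.3, 0.6, -0.5]
grip_width: 0.0318
grip_force: 25.0
```

Run:
```python
from h import *
for i in range(2): p,th,_=pose(); print(p,th,read_state()["grip_width"],read_state()["grip_force"]); get_image("wrist")
l=P2w(-61.3,[0,0],p[:2]-np.array([.504,.1724])); print("grip in keeper",l)
g=P2w(104.1,np.array([.5047,-.0099]),[l[0],0]); print(g); plan((*p[:2],.095,th,3),(*g,.095,104.1,5))
```

```text
[0.5039 0.1724 0.0048] 61.4414963093345 0.0318229311966365 24.999869763851166
[0.5039 0.1724 0.0048] 61.44245413991594 0.03153416803624441 24.999893009662628
grip in keeper [-0.      0.0001]
[ 0.5047 -0.0099]
3 [-0.0, 0.0, -0.0752, 0.0]
5 [-0.0799, 0.044, -0.0, -0.0711]
 [-0.0855, 0.0316, -0.0, -0.0711]
 [-0.0893, 0.0186, -0.0, -0.0711]
 [-0.091, 0.0051, -0.0, -0.0711]
 [-0.0908, -0.0084, -0.0, -0.0711]
```

Emit:
drive_tool(
  deltas=[
    [0,0,-0.05,0,0,0,-0.5],
    [0,0,-0.09,0,0,0,-0.5],
    [0,0,-0.085,0,0,0,-0.5],
    [-0.08,0.044,0,0,0,-0.0711,-0.5],
    [-0.086,0.032,0,0,0,-0.0711,-0.5],
  ],
)

```text
time: 30.82
ee_pos: [0.5043, 0.0986, 0.0953]
eef_rot: [0.0, 0.772, 0.635, 0.0]
ft_force: [0.8, 1.1, -1.9]
grip_width: 0.0315
grip_force: 25.0
```

Emit:
drive_tool(
  deltas=[
    [-0.089,0.019,0,0,0,-0.0711,-0.5],
    [-0.091,0.005,0,0,0,-0.0711,-0.5],
    [-0.091,-0.008,0,0,0,-0.0711,-0.5],
    [0,0,0,0,0,0,-0.5],
    [0,0,0.03,0,0,0,-0.5],
  ],
)

```text
time: 31.45
ee_pos: [0.5058, -0.0101, 0.0831]
eef_rot: [0.001, 0.616, 0.788, 0.001]
ft_force: [0.2, 0.8, -2.1]
grip_width: 0.0316
grip_force: 25.0
```

Emit:
drive_tool(
  deltas=[
    [0,0,0.02,0,0,0,-0.5],
    [0,0,0,0,0,0,-0.5],
    [0,0,0,0,0,0,-0.5],
    [0,0,0,0,0,0,-0.5],
  ],
)

```text
time: 31.95
ee_pos: [0.5053, -0.01, 0.075]
eef_rot: [0.0, 0.615, 0.789, 0.0]
ft_force: [-0.2, -0.6, -1.4]
grip_width: 0.032
grip_force: 25.0
```

Run:
```python
from h import *
for i in range(3): p,th,_=pose(); print(p,th,read_state()["grip_width"],read_state()["ft_force"]); get_image("wrist")
plan((.5047,-.0099,.0412,104.1,1))
```

```text
[ 0.5053 -0.01    0.075 ] 104.12236381666202 0.03202664260553135 [-0.243  -0.5856 -1.3989]
[ 0.5053 -0.0101  0.0751] 104.11716482306238 0.031930459728548105 [ 0.5548  0.6469 -0.8977]
[ 0.5053 -0.0102  0.075 ] 104.1141429026047 0.031834523054386075 [ 0.0413  0.3866 -1.3469]
1 [0.0011, -0.0011, 0.0844, 0.0001]
```

Emit:
drive_tool(
  deltas=[
    [0.001,-0.001,0.02,0,0,0,-0.5],
    [0,0,0.02,0,0,0,-0.5],
    [0,0,0.02,0,0,0,-0.5],
    [0,0,0.015,0,0,0,-0.5],
    [0,0,0.005,0,0,0,-0.5],
  ],
)

```text
time: 32.72
ee_pos: [0.5041, -0.0099, 0.0419]
eef_rot: [-0.0, 0.615, 0.789, -0.0]
ft_force: [-0.5, -0.1, -1.8]
grip_width: 0.0316
grip_force: 25.0
```

Emit:
drive_tool(
  deltas=[
    [0,0,0,0,0,0,-0.5],
    [0,0,0,0,0,0,-0.5],
  ],
)

```text
time: 32.98
ee_pos: [0.5048, -0.01, 0.043]
eef_rot: [0.0, 0.615, 0.789, 0.0]
ft_force: [0.3, 0.1, -0.5]
grip_width: 0.0316
grip_force: 25.0
```

Run:
```python
from h import *
for i in range(3): p,th,_=pose(); print(p,th,read_state()["grip_width"],read_state()["ft_force"]); get_image("wrist")
```

```text
[ 0.5048 -0.01    0.043 ] 104.10377485369297 0.03158173696126128 [ 0.2526  0.124  -0.5169]
[ 0.5048 -0.01    0.043 ] 104.10395700314656 0.031303554523833696 [ 0.138  -0.4858 -1.6811]
[ 0.5048 -0.01    0.043 ] 104.10336602814988 0.03126407018528126 [-0.3823 -0.061   0.0003]
```

Emit:
drive_tool(
  deltas=[
    [0,0,0.003,0,0,0,-0.5],
    [0,0,0.0025,0,0,0,-0.5],
    [0,0,0,0,0,0,-0.5],
    [0,0,0,0,0,0,-0.5],
  ],
)

```text
time: 33.62
ee_pos: [0.5046, -0.01, 0.0407]
eef_rot: [-0.0, 0.615, 0.789, -0.0]
ft_force: [-1.8, 0.1, 2.7]
grip_width: 0.0317
grip_force: 25.0
```

Run:
```python
from h import *
for i in range(3): p,th,_=pose(); print(p,th,read_state()["ft_force"]); get_image("wrist")
```

```text
[ 0.5046 -0.01    0.0407] 104.10573172578191 [-1.8015  0.1032  2.6708]
[ 0.5046 -0.01    0.0407] 104.10498238071683 [-0.0004  0.0175  3.3374]
[ 0.5046 -0.01    0.0407] 104.10546298714964 [-1.5716 -0.0425  3.2037]
```

Emit:
drive_tool(
  deltas=[
    [0,0,-0.001,0,0,0.03,-0.5],
    [0,0,0,0,0,0.06,-0.5],
    [0,0,0,0,0,0.06,-0.5],
    [0,0,0,0,0,0.06,-0.5],
    [0,0,0,0,0,0.06,-0.5],
  ],
)

```text
time: 34.4
ee_pos: [0.5047, -0.01, 0.0408]
eef_rot: [0.0, 0.812, 0.584, 0.0]
ft_force: [0.0, -0.8, 0.7]
grip_width: 0.0321
grip_force: 25.0
```

Emit:
drive_tool(
  deltas=[
    [0,0,0,0,0,0.06,-0.5],
    [0,0,0,0,0,0.06,-0.5],
    [0,0,0,0,0,0.06,-0.5],
    [0,0,0,0,0,0.06,-0.5],
    [0,0,0,0,0,0.06,-0.5],
  ],
)

```text
time: 35.02
ee_pos: [0.5048, -0.0101, 0.0407]
eef_rot: [0.0, 0.952, 0.305, 0.0]
ft_force: [-0.8, 0.0, -0.2]
grip_width: 0.0321
grip_force: 25.0
```

Emit:
drive_tool(
  deltas=[
    [0,0,0,0,0,0.06,-0.5],
    [0,0,0,0,0,0.06,-0.5],
    [0,0,0,0,0,0.06,-0.5],
    [0,0,0,0,0,0,-0.5],
    [0,0,0,0,0,0,-0.5],
  ],
)

```text
time: 35.65
ee_pos: [0.5047, -0.0099, 0.0408]
eef_rot: [0.0, 0.992, 0.124, 0.0]
ft_force: [0.7, -0.1, -0.3]
grip_width: 0.0317
grip_force: 25.0
```

Run:
```python
from h import *
for i in range(3): p,th,_=pose(); print(p,th,read_state()["ft_force"]); get_image("wrist")
plan((.5047,-.0099,.0408,14.1,1))
```

```text
[ 0.5047 -0.0099  0.0408] 14.201818980705017 [ 0.6997 -0.1352 -0.2531]
[ 0.5047 -0.0099  0.0408] 14.184769113857437 [ 0.5337  0.0841 -0.639 ]
[ 0.5046 -0.0099  0.0407] 14.169482063319402 [-0.2222  0.6445 -0.937 ]
1 [0.0004, -0.0001, -0.0002, 0.0004]
```

Emit:
drive_tool(
  deltas=[
    [0,0,0,0,0,0,-0.1],
    [0,0,0,0,0,0,-0.1],
    [0,0,-0.05,0,0,0,-0.1],
    [0,0,-0.12,0,0,0,-0.1],
    [-0.05,0,-0.12,0,0,0,-0.1],
  ],
)

```text
time: 36.42
ee_pos: [0.4852, -0.0148, 0.1581]
eef_rot: [-0.0, 0.992, 0.123, -0.0]
ft_force: [0.2, -0.2, -0.2]
grip_width: 0.0428
grip_force: 0.0
```

Emit:
drive_tool(
  deltas=[
    [-0.1,0,-0.12,0,0,0,-0.1],
    [-0.05,0,-0.05,0,0,0,-0.1],
    [0,0,0,0,0,0,-0.1],
    [0,0,0,0,0,0,-0.1],
  ],
)

```text
time: 36.92
ee_pos: [0.4268, -0.0293, 0.2238]
eef_rot: [-0.0, 0.992, 0.123, -0.001]
ft_force: [-0.1, 0.3, -0.7]
grip_width: 0.043
grip_force: 0.0
```

Run:
```python
from h import *
print(pose()[:2],read_state()["ft_force"],read_state()["grip_width"])
w=get_image("wrist"); u,v=proj(w,[[.5047,-.0099,.036]])[0].astype(int)
a=cv2.resize(w["color"][max(0,v-70):max(0,v-70)+140,u-70:u+70],(400,400))
s=get_image("scene"); u,v=proj(s,[[.5047,-.0099,.03]])[0].astype(int)
b=cv2.resize(s["color"][v-55:v+45,u-50:u+50],(400,400)); cv2.imwrite("pics/p4.png",np.hstack([a,b])[:,:,::-1])
```

```text
(array([ 0.4268, -0.0293,  0.2238]), np.float64(14.102835606673603)) [-0.0674  0.348  -0.6587] 0.04295528278597679
```

View pics/p4.png

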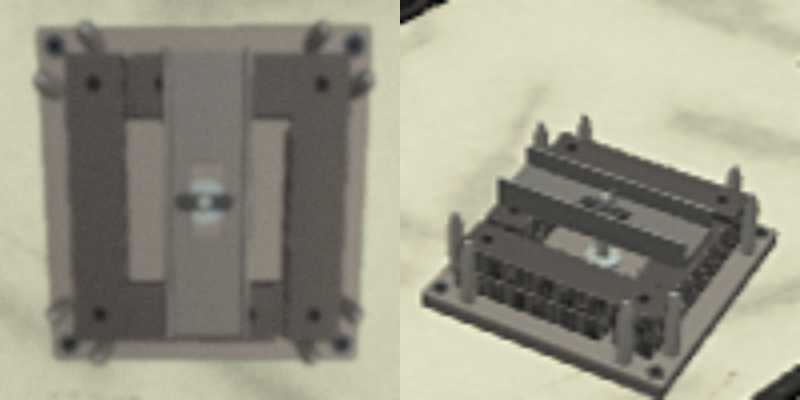

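The strap lies square across the pile at left-crop (206,195), with the cross pin over its slot and both layers undisturbed. I'm handing in.

```bash
python3 -c "
from plant import *
print(hand_in())"
```

```text
the job is handed in; nothing more can be done
None
```

The job is handed in at about 37 s of the 72 s allowed: both core layers are closed in the jig with the top one turned a quarter turn, and the strap lies square across under the cross pin; I didn't touch the hand tools or pen.

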